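# Find and mark the balance point of a shaker arm

## Robot

A 6-joint arm with a two-finger parallel gripper is mounted at the origin on the work surface. World frame = base frame: x ahead of the robot, y to its left, z up, the work surface at z = 0. Lengths are in m, angles in rad, forces in N, time in s.
With the tool pointing down it reaches from about 0.25 to 0.725 m from the base axis. Payload 4 kg.
Tool frame: the origin (TCP) lies midway between the tips of the shut fingers; the grasp point (between the pads) lies 19 mm behind it; z points along the fingers, y is the direction in which the jaws open and shut (so a half turn about z gives the same grasp; the last joint's range is limited). The gripper opens to 85 mm and grips with 20 to 120 N. Pads are 22 mm wide; open, the fingers measure 114 mm over their backs; the gripper's body (76 mm by 85 mm) begins 54 mm behind the grasp point. The pads swing forward as they close: fully open they stand 13 mm farther back than shut.
Start: joints at [-1.176, 0.241, 0.005, 1.335, 0, 1.571], TCP at [0.192, -0.462, 0.231] pointing down, gripper open.
Joint ranges: [-2.72, 2.72], [-1.05, 1.87], [-1.09, 1.28], [-1.99, 2.15], [-1.42, 1.44], [-3.14, 3.14]. Speed limits (rad/s): [2.79, 2.79, 3.14, 3.14, 3.14, 3.14].

## Interface

Orientations are given as a unit quaternion [x, y, z, w].
In Python, from workcell import get_obs, camera, camera_model, job_done, masks_of gives the robot as it stands.
- The arm moves only by the tool jog_arm, never from a script. Its argument "deltas" is a list that holds one entry, the list of rows, each a list of 7 numbers: the shift along the tool's x, y, z in mm, then the turn, a rotation vector about the tool's x, y, z in degrees, then the finger opening in mm, from 0 to 85.4. A call has 1 to 5 rows; each row shifts and turns the pose as measured when the row begins, along the tool's axes as they then stand; what a row does not reach is not made up. A row lasts 1/10 s, in which the tool goes at most 50 mm and 8.59 degrees, less where a joint would pass 70% of its speed; a pose out of reach is approached as far as the arm can. A call with a gripper value outside its range is refused whole. The fingers move at their own pace and stop on an object; the grip force is fixed at half the most. Time passes only in rows, so rows that do not move let the fingers close. It gives the time, the measured TCP pose, the force and the opening at its end, in the units of the state.
- get_obs(): the state, without advancing time (a new reading comes with each control period).
- camera(name): name is "scene" or "top" or "wrist"; returns the picture (400x640x3 uint8, red, green, blue); there is no depth.
- camera_model(name): a dict with "fovy" (degrees; the focal length in pixels is half the picture's height over the tangent of half this angle, whatever the lens; pixels are square), "cx", "cy" (the principal point, pixels), "pose" (4x4, takes a point from camera to world coordinates); the wrist camera has in their place "T_tool_cam" (4x4, takes a point from camera to tool coordinates, whose origin is the TCP and whose axes are the flange's). Camera axes: x right, y down, z forward; pixel columns grow to the right and rows downward; lengths in m; the calibration is good to about 2 mm. A picture is of the moment at which its call begins: read the wrist's pose just before it. camera_model takes no time and is no camera call.
- job_done(): hands the job in, once; it reports no verdict.
Trained networks look in the newest picture that a camera, given by its name, has taken for a name from the list of things; names that differ only in an ending like _2 or _b are one class to them, and where a whole thing is asked for, a point or a joint stands for the part that bears it (a point fixed in the world has none). Each returns a list of dicts, best first, with "conf" (0 to 1); they miss things now and then, are a little off and sometimes report something else, mostly with a low value. They report only what shows in the picture. A call takes as long as a camera call. They do not tell look-alikes from the thing itself.
- masks_of(target, camera): "pixels" (400x640 bool, what is visible of it) and "at" ([column, row] in pixels, amid what is visible of it).
The state is a dict: "clock": time; "joint_pos": joint angles; "joint_vel": joint speeds; "tau": joint torques, N m; "eef_pos": TCP position; "tool_rot": TCP orientation; "ft_force": force on the tool from outside, world axes, zero at the start; "ft_torque": the same for the moment, N m; "grip_width": finger opening in m.
Only numpy, scipy, OpenCV 4.12 (cv2) and the standard library are available. Lean on these libraries where they do the work, as an engineer would, in place of code of your own. Each camera call takes 0.05 s, during which the arm holds its last target. There are 200 camera calls.

## Task

The aluminium arm of the tray shaker lies across the knife-edge stand with its weight end down on a stop. Slide the arm along on the knife edge until it balances there by itself, level and clear of both stops; only then set the black saddle clip astride the arm directly above the knife edge to mark the balance point, and leave the arm still balanced with the clip on it. Do not let the arm fall off the stand, nor push the other things on the bench about.

Things in the scene. Friction and masses are not known exactly. Their poses are not given: they have to be found in the camera images.
- stand: Fixed stand: dark steel base 70 x 170 x 12 mm; in its middle an upright blade on whose edge rides a small steel rocker plate, 24 mm long (along the stand's y), 18 mm wide, 4 mm thick, its top 100 mm above the bench, that tilts with the arm lying on it. Stop pins 8 mm thick, 91 mm tall, 60 mm either side along y catch the arm at 0.14 rad. Origin: centre of the underside, z up, y along pin-blade-pin.
- knife_edge (a point): Middle of the top of the rocker plate, straight above the blade's edge, 100 mm above the bench, axes as the stand's.
- beam: The shaker arm: aluminium bar 300 mm long (its y), 14 mm wide (x), 12 mm tall (z), dark strokes across its top. Origin at the middle of its underside. Lies loose on the rocker plate, its y along the stand's y. A saddle weight is clamped on its -y half; at the start that side is down on its pin. Arm and weight 0.22 to 0.32 kg.
- light_end (a point): Underside of the arm's light (+y) end, 150 mm from its middle. The arm must move this way. The balance point of arm with weight lies 38 to 80 mm from the arm's middle towards the weight, different each time. Near balance the arm is steady: it tilts about 0.018 rad for each mm that its balance point lies off the knife edge (heavy side down), and from about 8 mm off it lies on a pin.
- weight_top (a point): Top of the saddle weight's bridge, 18.5 mm above the arm's underside. The steel weight, of unknown mass, is clamped immovably 80 to 120 mm from the arm's middle (-y side); along the arm it is 12 mm long (20 mm at its bobs), 48 mm wide; the bobs hang beside the arm to 70 mm below its underside and pass clear of pins and blade.
- clip: Black plastic saddle clip, 14 mm long (y), 28 mm wide (x), 46 mm tall, 15 g, standing on its legs on the bench, left of the stand. Legs 10 mm high, 4 mm thick, 20 mm gap between, to go over the 14 mm wide arm. A grip tab 10 mm thick (x), 14 mm wide (y) rises from 14 to 46 mm. Origin between the feet; seated on the arm it is 2 mm above the arm's underside.
- dish: Clear shallow dish, 90 mm across, 16 mm high, bystander; origin at its underside.
- reagent: Reagent bottle, 52 mm across, 100 mm high, bystander; origin at its underside.
- beaker: Clear beaker, 66 mm across, 75 mm high, bystander; origin at its underside.
- jar: White jar, 60 mm across, 60 mm high, bystander; origin at its underside.
- pen: Black pen 130 mm long (x), 12 mm thick, lying on the bench, bystander; origin at the middle of its underside.
- block: Steel block 35 x 50 x 24 mm, bystander; origin at its underside.
Not all that is in view belongs to the job. Of the things like the clip, leave any that is red; of the rest the smaller one is meant.

How it is judged:
On the way:
1. the arm balances by itself on the knife edge, level within 4 degrees, not touched by the fingers, with the clip not yet near it (angle between beam's own y axis and vertical between 1.5008 and 1.6408 rad and contact force between beam and the fingers below 0.05 N and contact force between beam and stand above 0.5 N and angular speed of beam below 0.15 rad/s and z of knife_edge in the frame of beam between -0.004 and 0.004 m and x of knife_edge in the frame of beam between -0.012 and 0.012 m and distance between clip and knife_edge above 0.1 m), for 0.4 s.
At the end, for the whole second after the job is handed in: The arm lies on the knife edge, released, at rest and level within 4.5 degrees (clear of both stops), and the clip sits fully down astride the arm, its middle within 6 mm of the knife edge measured along the stand (angle between beam's own y axis and vertical between 1.4908 and 1.6508 rad and contact force between each of beam, clip and the fingers below 0.05 N and contact force between beam and stand above 0.5 N and angular speed of beam below 0.15 rad/s and z of knife_edge in the frame of beam between -0.004 and 0.004 m and x of knife_edge in the frame of beam between -0.012 and 0.012 m and y of clip in the frame of stand between -0.006 and 0.006 m and z of clip in the frame of beam between -0.001 and 0.005 m and x of clip in the frame of beam between -0.006 and 0.006 m and angle between clip's own z axis and vertical below 0.2 rad and angle between the y axis of clip and the y axis of beam, either way round below 0.5 rad and linear speed of clip below 0.02 m/s); the robot touches nothing.
It fails at once if the arm falls off the stand (height (world z) of beam below 0.065 m).
It fails at once if one of the other things on the bench is pushed more than 30 mm (the pen 40 mm) (distance of any of dish, reagent, beaker, jar, block from where it was at the start of the episode above 0.03 m or distance of pen from where it was at the start of the episode above 0.04 m).
It also fails if it takes over 64 s, if anything falls off the work surface, if the arm or the gripper's body presses on something with over 40 N, if the wrist force passes 120 N, or if a joint passes its speed limit or range.

## Working session

There is one attempt and no reset: what is moved stays moved. The work goes in short steps, Python scripts to look and compute and a tool call to move; the robot and the scene stay as the last step left them, time stands still between calls to the robot, and variables do not carry over. Pictures are saved under pics/ and viewed, about 8 in all and at most 12, crops included, and the job is handed in when it is done.

Besides the shell and the picture viewer there is one more tool, called after "Call:" in YAML: its name, and indented under it one key for each argument. jog_arm: Moves the arm, as the interface text tells. Its arguments: {"type":"object","properties":{"deltas":{"type":"array"}},"required":["deltas"]}

```bash
ls; mkdir -p pics; cat > h.py <<'E'
import numpy as np, cv2
from workcell import *
from scipy.spatial.transform import Rotation as R
def snap(n,f=None):
    o=get_obs(); im=camera(n)
    if f: cv2.imwrite('pics/'+f,im[...,::-1])
    return im,o
def cam(n,o=None):
    m=camera_model(n); f=200/np.tan(np.radians(m['fovy'])/2)
    if 'pose' in m: T=np.array(m['pose'])
    else:
        W=np.eye(4); W[:3,:3]=R.from_quat(o['tool_rot']).as_matrix(); W[:3,3]=o['eef_pos']
        T=W@np.array(m['T_tool_cam'])
    return f,m['cx'],m['cy'],T
def ray(n,uv,z,o=None):
    f,cx,cy,T=cam(n,o); d=T[:3,:3]@np.array([(uv[0]-cx)/f,(uv[1]-cy)/f,1]); p=T[:3,3]
    return p+d*(z-p[2])/d[2]
def proj(n,P,o=None):
    f,cx,cy,T=cam(n,o); q=T[:3,:3].T@(np.array(P)-T[:3,3]); return np.array([cx+f*q[0]/q[2],cy+f*q[1]/q[2]])
E
python3 - <<'E'
from h import *
a,_=snap('top','top.png'); b,_=snap('scene','scene.png')
for n in ['top','scene']:
    print(n,cam(n))
    for t in ['stand','beam','weight_top','clip','pen','block']:
        for d in masks_of(t,n): print(t,n,round(d['conf'],2),d['at'],d['pixels'].sum(), ray(n,d['at'],0.1 if t in('beam','weight_top') else 0.02).round(3))
o=get_obs();print(o['clock'],o['tool_rot'])
E
```

```text
pics
top (np.float64(421.47942510697476), 321.85032333972816, 206.67376181081704, array([[-1.11712984e-02, -9.98788441e-01,  4.79254941e-02,
         5.24458611e-01],
       [-9.99937569e-01,  1.11466306e-02, -7.81947082e-04,
         1.05609583e-01],
       [ 2.46791927e-04, -4.79312374e-02, -9.98850607e-01,
         1.13542971e+00],
       [ 0.00000000e+00,  0.00000000e+00,  0.00000000e+00,
         1.00000000e+00]]))
stand top 0.96 [400.5, 212.3] 1265 [ 0.561 -0.103  0.02 ]
beam top 0.87 [419.2, 207.0] 794 [ 0.571 -0.135  0.1  ]
weight_top top 0.48 [435.3, 194.5] 223 [ 0.601 -0.175  0.1  ]
pen top 0.67 [254.5, 167.7] 140 [0.684 0.283 0.02 ]
block top 0.82 [199.0, 265.6] 285 [0.426 0.43  0.02 ]
scene (np.float64(389.35186454176994), 320.9075716007186, 189.75084686455185, array([[-0.7777196 ,  0.44983036, -0.43909551,  1.0060542 ],
       [ 0.62859235,  0.55108453, -0.54879641,  0.6131468 ],
       [-0.00488654, -0.7028218 , -0.71134917,  0.7591367 ],
       [ 0.        ,  0.        ,  0.        ,  1.        ]]))
stand scene 0.63 [283.5, 167.1] 1279 [ 0.575 -0.094  0.02 ]
beam scene 0.91 [266.8, 142.1] 721 [ 0.599 -0.129  0.1  ]
weight_top scene 0.66 [256.4, 146.8] 207 [ 0.631 -0.13   0.1  ]
clip scene 0.71 [348.6, 226.3] 203 [0.576 0.183 0.02 ]
clip scene 0.55 [388.1, 215.9] 195 [0.477 0.221 0.02 ]
clip scene 0.45 [395.1, 245.9] 103 [0.531 0.296 0.02 ]
pen scene 0.79 [344.8, 283.7] 283 [0.689 0.297 0.02 ]
block scene 0.79 [469.8, 261.7] 458 [0.433 0.432 0.02 ]
0.7 [9.80576653e-01 1.96136246e-01 2.92844420e-06 3.74538857e-05]
```

```bash
python3 -c "
import cv2,numpy as np
a=cv2.imread('pics/top.png');b=cv2.imread('pics/scene.png')
cv2.imwrite('pics/both.png',cv2.resize(np.vstack([a,b]),(480*1,600)))"
```

```text
(no output)
```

View pics/top.png

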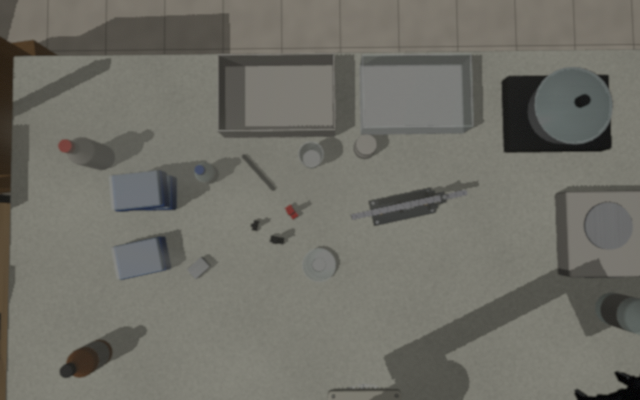

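View pics/scene.png

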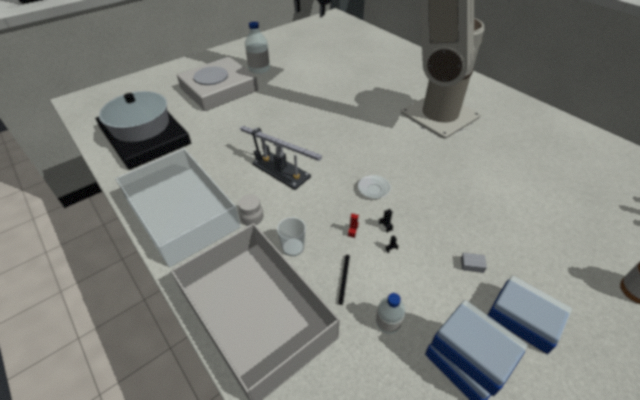

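Top view: the arm runs from its light end (352,215) to the weight end (465,193). Of the three clip-like things, the red one is at (292,211), the larger black one at (278,239) and the smaller black one, the target, at (256,224). Next I look from close by.

```bash
cat >> h.py <<'E'
def rows(P,yawdir=None,grip=85,n=None,R1=None):
    """print jog rows to TCP at P, tool down, tool y axis along horizontal yawdir (sign chosen nearest)"""
    o=get_obs(); p0=np.array(o['eef_pos']); R0=R.from_quat(o['tool_rot']); P=np.array(P,float)
    if R1 is None:
        y=np.array([*yawdir,0.])[:3]; y/=np.linalg.norm(y); z=np.array([0,0,-1.])
        c=[R.from_matrix(np.c_[np.cross(s*y,z),s*y,z]) for s in(1,-1)]
        R1=min(c,key=lambda r:(R0.inv()*r).magnitude())
    w=(R0.inv()*R1).as_rotvec(degrees=True); d=P-p0
    n=n or int(max(np.ceil(np.linalg.norm(d)/.045),np.ceil(np.linalg.norm(w)/8),1))
    for k in range(n):
        Rk=R0*R.from_rotvec(w*k/n,degrees=True)
        print([*(Rk.inv().apply(d/n)*1000).round(1).tolist(),*(w/n).round(2).tolist(),grip])
E
python3 - <<'E'
from h import *
print(np.array(camera_model('wrist')['T_tool_cam']).round(3), camera_model('wrist')['fovy'])
L=ray('top',(352,215),.127);W=ray('top',(465,193),.08);print(L,W)
print('small',ray('top',(256,224),.02),'big',ray('top',(278,239),.02),'red',ray('top',(292,211),.02),'dish',ray('top',(320,263),.01),'jar',ray('top',(365,146),.05))
rows([.53,-.10,.33],(1,.19))
E
```

```text
[[ 0.    -0.95  -0.313  0.079]
 [ 1.     0.001 -0.001 -0.   ]
 [ 0.001 -0.313  0.95  -0.143]
 [ 0.     0.     0.     1.   ]] 71.34960365862071
[0.55209115 0.03289562 0.127     ] [ 0.60546105 -0.25504272  0.08      ]
small [0.53405701 0.27935871 0.02      ] big [0.49384414 0.22143634 0.02      ] red [0.56739075 0.18390795 0.02      ] dish [0.42873434 0.11131643 0.01      ] jar [ 0.73298366 -0.00902224  0.05      ]
[37.6, -17.0, -8.2, 0.0, 0.0, -6.51, 85]
[39.2, -12.6, -8.2, 0.0, 0.0, -6.51, 85]
[40.4, -8.1, -8.2, 0.0, 0.0, -6.51, 85]
[41.1, -3.4, -8.2, 0.0, 0.0, -6.51, 85]
[41.2, 1.2, -8.2, 0.0, 0.0, -6.51, 85]
[40.8, 5.9, -8.2, 0.0, 0.0, -6.51, 85]
[39.9, 10.5, -8.2, 0.0, 0.0, -6.51, 85]
[38.4, 14.9, -8.2, 0.0, 0.0, -6.51, 85]
[36.5, 19.2, -8.2, 0.0, 0.0, -6.51, 85]
[34.1, 23.2, -8.2, 0.0, 0.0, -6.51, 85]
[31.2, 26.9, -8.2, 0.0, 0.0, -6.51, 85]
[28.0, 30.3, -8.2, 0.0, 0.0, -6.51, 85]
```

Call:
jog_arm:
  deltas:
    - [[37.6,-17,-8.2,0,0,-6.5,85],[39.2,-12.6,-8.2,0,0,-6.5,85],[40.4,-8.1,-8.2,0,0,-6.5,85],[41.1,-3.4,-8.2,0,0,-6.5,85],[41.2,1.2,-8.2,0,0,-6.5,85]]

```text
clock: 1.2
eef_pos: [0.3332, -0.3093, 0.272]
tool_rot: [0.884, 0.467, -0.0, -0.0]
ft_force: [0.6, -1.1, 0.4]
grip_width: 0.0848
```

Call:
jog_arm:
  deltas:
    - [[40.8,5.9,-8.2,0,0,-6.5,85],[39.9,10.5,-8.2,0,0,-6.5,85],[38.4,14.9,-8.2,0,0,-6.5,85],[36.5,19.2,-8.2,0,0,-6.5,85],[34.1,23.2,-8.2,0,0,-6.5,85]]

```text
clock: 1.7
eef_pos: [0.476, -0.149, 0.3157]
tool_rot: [0.71, 0.704, 0.0, 0.001]
ft_force: [0.3, -0.3, -0.4]
grip_width: 0.0852
```

Call:
jog_arm:
  deltas:
    - [[31.2,26.9,-8.2,0,0,-6.5,85],[28,30.3,-8.2,0,0,-6.5,85]]

```text
clock: 1.9
eef_pos: [0.5321, -0.0838, 0.3332]
tool_rot: [0.622, 0.783, 0.0, 0.002]
ft_force: [0.3, -0.4, 0.1]
grip_width: 0.0849
```

```bash
python3 - <<'E'
from h import *
a,o=snap('wrist','w1.png');print(o['clock'],o['eef_pos'],o['tool_rot'])
for t in ['stand','beam','weight_top']:
    for d in masks_of(t,'wrist'):
        p=np.argwhere(d['pixels'])[:,::-1]; r=cv2.minAreaRect(p.astype(np.float32)); 
        print(t,round(d['conf'],2),d['at'],len(p),np.round(r[0]),np.round(r[1]),r[2], ray('wrist',d['at'],.11,o).round(3))
E
```

```text
1.9 [ 0.53209419 -0.08381186  0.33317344] [6.21822344e-01 7.83156317e-01 4.60881745e-05 1.77591236e-03]
stand 0.93 [331.6, 172.8] 2699 [336. 172.] [43. 97.] 1.5481576919555664 [ 0.555 -0.085  0.11 ]
beam 0.66 [344.8, 183.8] 2624 [337. 176.] [ 29. 203.] 2.9038190841674805 [ 0.577 -0.095  0.11 ]
weight_top 0.94 [329.0, 229.0] 534 [335. 231.] [40. 28.] 90.0 [ 0.572 -0.166  0.11 ]
```

View pics/w1.png

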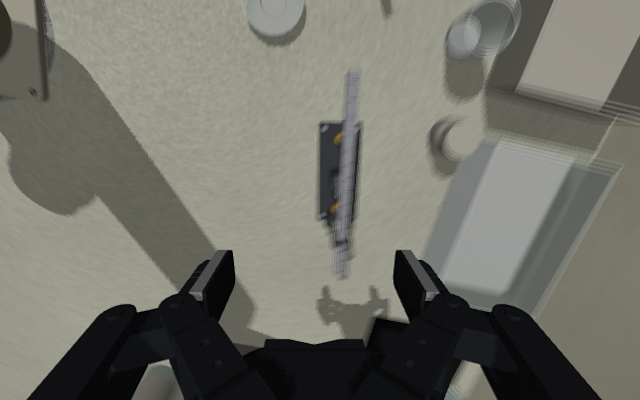

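The wrist view shows the arm from its light end (352,70) to its weight end (340,278), and the base from x 320 to 360 and y 122 to 220. I'll take a steady picture and measure on it.

```bash
python3 - <<'E'
from h import *
a,o=snap('wrist');print(o['clock'],o['eef_pos'],o['joint_vel'].__class__)
c=cv2.resize(a[50:300,270:410],None,fx=2.4,fy=2.4,interpolation=cv2.INTER_CUBIC);cv2.imwrite('pics/w2.png',c[...,::-1])
for uv in [(321,124),(360,124),(320,218),(360,218)]: print('base',ray('wrist',uv,.012,o).round(3))
for d in masks_of('beam','wrist'):
    p=np.argwhere(d['pixels']); 
    for r in range(p[:,0].min(),p[:,0].max(),12):
        c=p[p[:,0]==r][:,1]; print(r,c.min(),c.max())
E
```

```text
2.1 [ 0.53149765 -0.08453887  0.33225855] <class 'numpy.ndarray'>
base [ 0.53  -0.032  0.012]
base [ 0.591 -0.018  0.012]
base [ 0.566 -0.192  0.012]
base [ 0.636 -0.176  0.012]
75 348 352
87 344 355
99 344 355
111 344 354
123 342 352
135 341 352
147 340 351
159 339 350
171 339 349
183 339 347
195 338 346
207 337 345
219 322 350
231 329 347
243 329 348
255 333 342
267 333 341
```

View pics/w2.png

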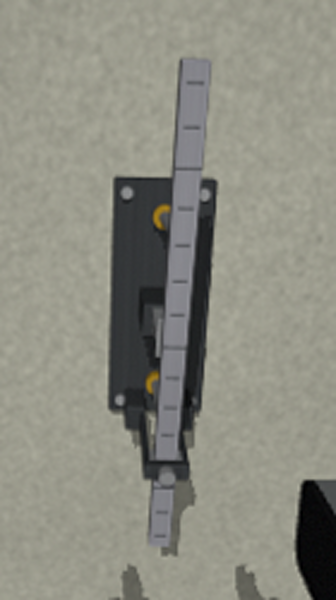

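```bash
cat > fit.py <<'E'
from h import *
from scipy.optimize import least_squares
def fit(o,base,beam,bx0=(.58,-.1,.19),tilt=.14):
    """base: {(sx,sy):uv} corners mm; beam: {(ymm):uv} points on top centre line"""
    def pts(q):
        x,y,a,lx,b,s0,t=q; e=lambda a:(np.array([np.cos(a),np.sin(a),0]),np.array([-np.sin(a),np.cos(a),0]))
        X,Y=e(a);C=np.array([x,y,0]);P=[C+X*k[0]/1e3+Y*k[1]/1e3+[0,0,.012] for k in base]
        X2,Y2=e(a+b);K=C+[0,0,.1]+X*lx
        D=Y2*np.cos(t)+np.array([0,0,np.sin(t)]);N=-Y2*np.sin(t)+np.array([0,0,np.cos(t)])
        P+=[K+D*(s0+k/1e3)+N*.012 for k in beam]; return P
    uv=np.array([*base.values(),*beam.values()],float)
    f=lambda q:np.r_[(np.array([proj('wrist',p,o) for p in pts(q)])-uv).ravel(),(q[6]-tilt)*100]
    r=least_squares(f,[*bx0,0,0,-.0,tilt]); return r.x,r.fun
E
python3 - <<'E'
from fit import *
o=get_obs()
k=lambda x,y:(270+x/2.4,50+y/2.4)
base={(-35,85):k(115,177),(35,85):k(217,180),(-35,-85):k(108,410)}
beam={150:k(195,59),100:k(187,168),0:k(174,348),-150:k(159,546)}
q,r=fit(o,base,beam);print(q.round(4),r.round(1))
for dz in (0,):
  P=ray('wrist',k(165,465),.1+.0185-.1*.14*.9,o);d=P[:2]-q[:2];a=q[2]+q[4];print('weight along u',d@[-np.sin(a),np.cos(a)]-q[5])
E
```

```text
[ 5.744e-01 -1.107e-01  1.993e-01  3.000e-04  3.200e-03  1.000e-04
  1.440e-01] [-0.4  0.   0.5 -0.2 -0.1  0.3  0.   0.2  0.  -0.1 -0.1 -0.7  0.   0.6
  0.4]
weight along u -0.08034174929155434
```

The fit is good to under 1 px. The stand is at (0.574, -0.111) with yaw 0.199, the arm's middle is over the knife, the tilt is 0.144 and the weight is about 83 mm out. A bar of about 136 g plus the weight puts the balance point at about 38–50 mm, so I'll grip at +110 and slide about 44 mm.

```bash
cat > geo.py <<'E'
from h import *
C=np.array([.5744,-.1107]); a=.2; bx=np.array([np.cos(a),np.sin(a)]); by=np.array([-np.sin(a),np.cos(a)])
def at(u,z): return [*(C+by*u),z]
E
python3 - <<'E'
from geo import *
rows(at(.109,.180),bx,60)
print('then down 77 (z .103)')
E
```

```text
[18.9, 9.9, 38.1, 0.01, 0.03, 0.32, 60]
[18.9, 9.8, 38.1, 0.01, 0.03, 0.32, 60]
[18.9, 9.7, 38.1, 0.01, 0.03, 0.32, 60]
[19.0, 9.6, 38.1, 0.01, 0.03, 0.32, 60]
then down 77 (z .103)
```

Call:
jog_arm:
  deltas:
    - [[18.9,9.9,38.1,0,0,0.3,60],[18.9,9.8,38.1,0,0,0.3,60],[18.9,9.7,38.1,0,0,0.3,60],[19,9.6,38.1,0,0,0.3,60],[0,0,0,0,0,0,50]]

```text
clock: 2.7
eef_pos: [0.5514, -0.0109, 0.1778]
tool_rot: [0.64, 0.769, 0.0, 0.004]
ft_force: [-0.8, -0.7, -0.2]
grip_width: 0.0502
```

```bash
python3 - <<'E'
from geo import *
a,o=snap('wrist','w3.png'); print(o['eef_pos'])
rows(at(.109,.103),bx,50)
for y in(150,100): P=np.array(at(y/1e3*.99,.112+y*.000144));print(y,proj('wrist',P,o))
E
```

```text
[ 0.55137904 -0.01092905  0.17778748]
[4.4, 0.4, 38.8, 0.28, 0.23, -0.52, 50]
[4.2, 0.6, 38.8, 0.28, 0.23, -0.52, 50]
150 [318.87136906 158.10367034]
100 [319.37661674 221.3265535 ]
```

View pics/w3.png

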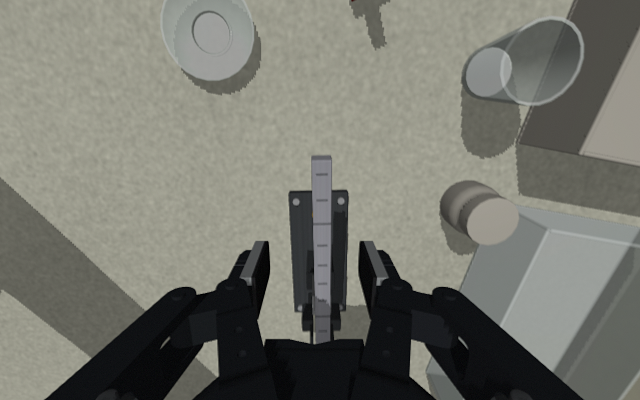

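The fingers straddle the arm. The light end is at (321,156) and the +100 stroke at (321,223), both within about 1 mm of prediction. Going down and gripping.

Call:
jog_arm:
  deltas:
    - [[4.4,1,38.8,0.3,0.2,-0.5,50],[4.2,1,38.8,0.3,0.2,-0.5,50],[0,0,0,0,0,0,30],[0,0,0,0,0,0,10],[0,0,0,0,0,0,5]]

```text
clock: 3.25
eef_pos: [0.5599, -0.0114, 0.1142]
tool_rot: [0.637, 0.77, 0.004, 0.008]
ft_force: [0.1, 0.9, -1.7]
grip_width: 0.0125
```

Call:
jog_arm:
  deltas:
    - [[0,0,0,0,0,0,5],[0,0,0,0,0,0,5]]

```text
clock: 3.45
eef_pos: [0.5615, -0.0121, 0.1179]
tool_rot: [0.638, 0.77, 0.006, 0.01]
ft_force: [-0.6, 0.6, -3.3]
grip_width: 0.0119
```

The TCP ended higher than commanded and the width reads 11.9 mm instead of 14, so the grip is suspect. I'll check.

```bash
python3 - <<'E'
from geo import *
a,o=snap('wrist'); b,_=snap('scene'); print(o['eef_pos'],o['grip_width'],R.from_quat(o['tool_rot']).as_matrix()[:,2])
print(proj('scene',at(0,.1)))
c=np.hstack([cv2.resize(a[100:400,170:470],(400,400)),cv2.resize(b[110:200,230:320],(400,400),interpolation=cv2.INTER_CUBIC)])
cv2.imwrite('pics/w4.png',c[...,::-1])
E
```

```text
[ 0.56146435 -0.01211108  0.11790962] 0.01192425531549978 [ 0.02323893 -0.00246945 -0.99972689]
[278.09534684 141.87151239]
```

View pics/w4.png

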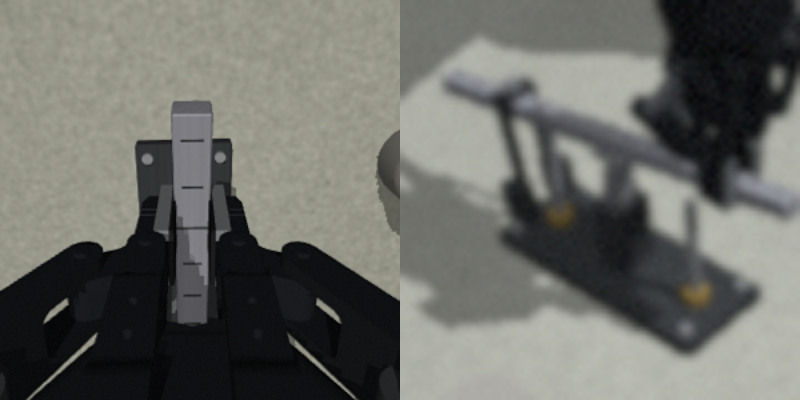

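The arm is between the pads near +95, but only by the tips, and it seems slightly lifted (-3.3 N). I'll release and regrip deeper.

Call:
jog_arm:
  deltas:
    - [[0,0,0,0,0,0,20],[0,0,0,0,0,0,26],[0,0,0,0,0,0,26]]

```text
clock: 3.85
eef_pos: [0.5627, -0.0122, 0.1192]
tool_rot: [0.638, 0.77, 0.007, 0.012]
ft_force: [0.3, -0.5, 0.2]
grip_width: 0.0263
```

```bash
python3 - <<'E'
from geo import *
o=get_obs(); print(o['eef_pos'],o['grip_width'],o['ft_force'])
rows(at(.109,.102),bx,26,n=3)
E
```

```text
[ 0.56273667 -0.01224248  0.11922777] 0.026255764742076006 [ 0.31835873 -0.52289814  0.2473843 ]
[3.4, -2.9, 5.6, 0.48, 0.18, -0.24, 26]
[3.4, -2.8, 5.7, 0.48, 0.18, -0.24, 26]
[3.4, -2.8, 5.7, 0.48, 0.18, -0.24, 26]
```

```bash
python3 - <<'E'
from geo import *
a,o=snap('wrist'); print(o['eef_pos'],o['grip_width'])
cv2.imwrite('pics/w5.png',cv2.resize(a[100:400,170:470],(600,600),interpolation=cv2.INTER_CUBIC)[...,::-1])
E
```

```text
[ 0.56273667 -0.01224248  0.11922777] 0.026255764742076006
```

View pics/w5.png

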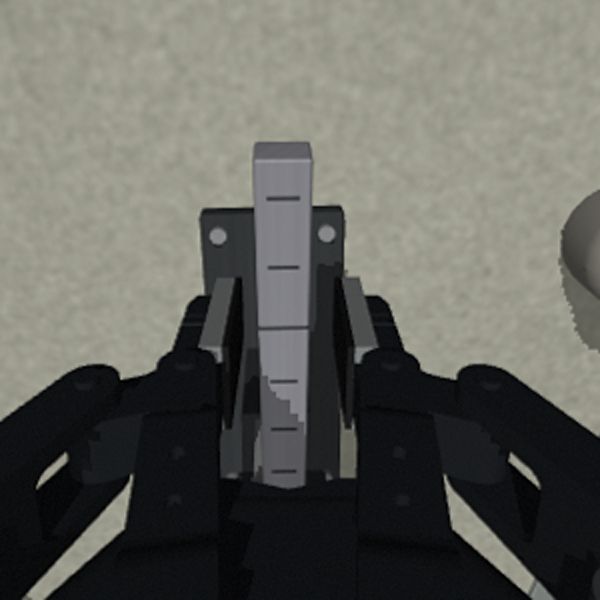

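Crop of the wrist view: light end top edge at (283,157), strokes at y 198 (140), 267 (120) and 327 (100), base corners (202,211) and (343,208). The arm is still aligned and centred between the pads. Now I compute its position.

```bash
python3 - <<'E'
from geo import *
o=get_obs(); k=lambda x,y:(170+x/2,100+y/2)
for n,uv,z in [('TL',k(202,211),.012),('TR',k(343,208),.012),('150',k(283,157),.112+.0216),('100',k(283,327),.1264),('60',k(284.5,430),.1206)]:
    P=ray('wrist',uv,z,o); d=P[:2]-C; print(n,P.round(4),'lat',d@bx,'u',d@by)
T=np.array(o['eef_pos'])[:2]-C;print('tcp',T@bx,T@by)
E
```

```text
TL [ 0.5257 -0.0306  0.012 ] lat -0.031790503804210016 u 0.08816351575962605
TR [ 0.5916 -0.0171  0.012 ] lat 0.03544705431392228 u 0.08828885355443787
150 [0.5508 0.0337 0.1336] lat 0.005562007189321649 u 0.14624827010782865
100 [ 0.5603 -0.0161  0.1264] lat 0.004950458970511563 u 0.09548746168663186
60 [ 0.5683 -0.0558  0.1206] lat 0.004931051300149428 u 0.05499633128127863
tcp 0.008138709977908862 0.09879303654599078
```

Call:
jog_arm:
  deltas:
    - [[1,-1.5,8,0.7,0.3,0,26],[1,-1.5,8,0.7,0.2,0,26],[0,0,0,0,0,0,26]]

```text
clock: 4.2
eef_pos: [0.5597, -0.0107, 0.1021]
tool_rot: [0.638, 0.77, -0.0, -0.0]
ft_force: [0.8, 0.3, 0.4]
grip_width: 0.0262
```

```bash
python3 - <<'E'
from geo import *
o=get_obs(); print(o['ft_force'],o['joint_vel'].round(3))
T=np.array(o['eef_pos'])[:2]-C;print('tcp',T@bx,T@by); rows([*(C+by*.1+bx*.005),.103],bx,26,n=1)
E
```

```text
[0.83220931 0.30192605 0.39789473] [ 0.    -0.003  0.007  0.002 -0.     0.   ]
tcp 0.005483802178718859 0.10096007234430572
[-1.0, -0.5, -0.9, -0.03, 0.02, -0.69, 26]
```

Call:
jog_arm:
  deltas:
    - [[0,0,0,0,0,0,18],[0,0,0,0,0,0,12],[0,0,0,0,0,0,12],[0,0,0,0,0,0,12]]

```text
clock: 4.6
eef_pos: [0.5598, -0.0106, 0.1013]
tool_rot: [0.637, 0.77, -0.001, -0.0]
ft_force: [-0.1, 1.1, -0.5]
grip_width: 0.0129
```

Call:
jog_arm:
  deltas:
    - [[10,0,-1.4,0,0,0,12],[10,0,-1.4,0,0,0,12],[10,0,-1.4,0,0,0,12],[10,0,-1.4,0,0,0,12],[10,0,-1.4,0,0,0,12]]

```text
clock: 5.1
eef_pos: [0.5498, 0.0402, 0.1089]
tool_rot: [0.638, 0.77, -0.002, 0.001]
ft_force: [2.8, -8.9, -9.9]
grip_width: 0.0132
```

```bash
python3 - <<'E'
from geo import *
o=get_obs(); print(o['ft_force'])
p=np.array(o['eef_pos']);T=p[:2]-C;u=T@by;print('tcp lat,u',T@bx,u)
# level: rotate rigidly about knife by -.144 about beam x
ax=np.array([*bx,0]); Q=R.from_rotvec(-ax*.144); K=np.array([*C,.1])
rows(K+Q.apply(p-K),R1=Q*R.from_quat(o['tool_rot']),grip=12,n=3)
E
```

```text
[ 2.81514982 -8.8936424  -9.8819804 ]
tcp lat,u 0.0058310917124342505 0.15278814435698174
[-0.1, 0.0, 7.3, -0.04, -2.75, 0.0, 12]
[0.3, 0.0, 7.3, -0.04, -2.75, 0.0, 12]
[0.6, 0.0, 7.3, -0.04, -2.75, 0.0, 12]
```

Call:
jog_arm:
  deltas:
    - [[0,0,7.3,0,-2.75,0,12],[0.3,0,7.3,0,-2.75,0,12],[0.6,0,7.3,0,-2.75,0,12],[0,0,0,0,0,0,12]]

```text
clock: 5.5
eef_pos: [0.5483, 0.0448, 0.0866]
tool_rot: [0.635, 0.769, -0.048, 0.057]
ft_force: [-0.3, -2.2, -0.6]
grip_width: 0.0131
```

```bash
python3 - <<'E'
from geo import *
a,o=snap('wrist'); b,_=snap('scene'); print(o['ft_force'],o['eef_pos'])
c=np.hstack([cv2.resize(a[100:400,170:470],(400,400)),cv2.resize(b[110:200,230:320],(400,400),interpolation=cv2.INTER_CUBIC)])
cv2.imwrite('pics/w6.png',c[...,::-1])
E
```

```text
[-0.29697761 -2.16086163 -0.55742538] [0.54825493 0.04484901 0.08661321]
```

View pics/w6.png

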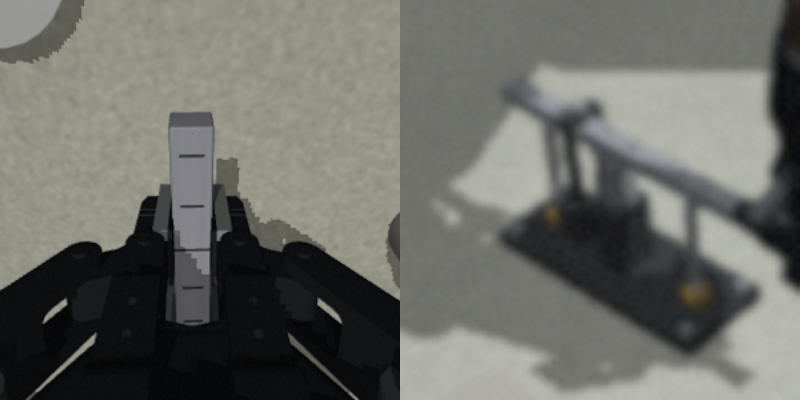

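The arm is held level, with its weight end still between the pin and the blade. Releasing and backing off.

Call:
jog_arm:
  deltas:
    - [[0,0,0,0,0,0,18],[0,0,0,0,0,0,30],[0,0,0,0,0,0,36],[0,0,-20,0,0,0,36],[0,0,-40,0,0,0,40]]

```text
clock: 6.1
eef_pos: [0.5448, 0.0512, 0.145]
tool_rot: [0.637, 0.767, -0.05, 0.053]
ft_force: [1.0, 0.4, 0.2]
grip_width: 0.0399
```

Call:
jog_arm:
  deltas:
    - [[0,0,-40,0,3,0,40],[0,0,-40,0,3,0,40],[0,0,-40,0,2,0,40],[0,0,0,0,0,0,40],[0,0,0,0,0,0,40]]

```text
clock: 6.6
eef_pos: [0.546, 0.0618, 0.2764]
tool_rot: [0.64, 0.768, 0.002, 0.002]
ft_force: [0.3, -0.8, -0.3]
grip_width: 0.0402
```

```bash
python3 - <<'E'
from geo import *
a,o=snap('wrist'); b,_=snap('scene'); print(o['clock'],o['ft_force'],o['eef_pos'])
c=np.hstack([cv2.resize(a[100:400,220:420],(400,600)),np.vstack([cv2.resize(b[110:200,230:320],(400,400),interpolation=cv2.INTER_CUBIC),np.zeros((200,400,3),np.uint8)])])
cv2.imwrite('pics/w7.png',c[...,::-1])
E
```

```text
6.6 [ 0.26362689 -0.84198775 -0.25171877] [0.54603255 0.06176065 0.27636697]
```

View pics/w7.png

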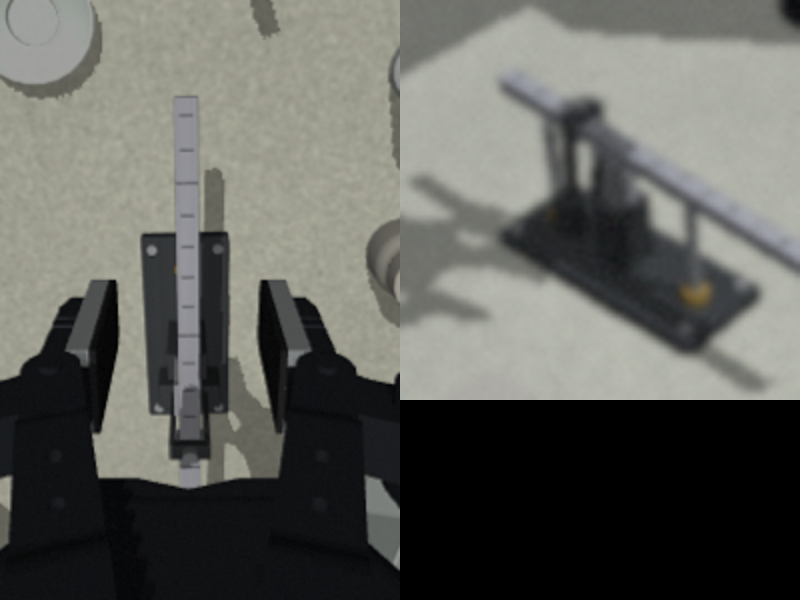

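The arm rests on the rocker, weight bridge at crop (189,445), strokes clearly visible. Fitting tilt and position from wrist and scene together.

```bash
sed -i 's/(q\[6\]-tilt)\*100/(q[6]-tilt)*tw/; s/tilt=.14)/tilt=.14,tw=100)/' fit.py
python3 - <<'E'
from fit import *
o=get_obs(); k=lambda x,y:(220+x/2-.25,100+y/2-.25)
base={(-35,85):k(142,234),(35,85):k(228,233),(-35,-85):k(149,414),(35,-85):k(228,413)}
ys=[97,115,150,183,216,247,277,306,335,363,390,416]; s=[150,140,120,100,80,60,40,20,0,-20,-40,-60]
beam={a:k(186+2*(150-a)/210,y) for a,y in zip(s,ys)}
q,r=fit(o,base,beam,tilt=0,tw=1);print(q.round(4),r.round(1))
b=camera('scene')
for d in masks_of('beam','scene'):
    p=np.argwhere(d['pixels'])[:,::-1].astype(float); m=p.mean(0);v=np.linalg.svd(p-m,full_matrices=0)[2][0]
    w=(p-m)@v;print(d['conf'],m,v,'ends',m+v*w.min(),m+v*w.max())
# predicted scene ends for tilts
a=q[2]+q[4];Y=np.array([-np.sin(a),np.cos(a),0])
for t in(-.14,-.07,0,.07,.14):
    for y in(.15,-.15):
        P=np.array([q[0],q[1],.1])+Y*np.cos(t)*(q[5]+y)+np.array([0,0,np.sin(t)*(q[5]+y)+.012]);print(t,y,proj('scene',P).round(1),end=' ')
    print()
b=cv2.resize(b[110:180,240:340],(800,560),interpolation=cv2.INTER_CUBIC);cv2.imwrite('pics/s8.png',b[...,::-1])
E
```

```text
[ 0.5748 -0.1063  0.1991  0.0007 -0.0107  0.0548 -0.0444] [-0.7  0.3  0.8  0.1 -0.1 -0.2  0.1 -0.3 -0.   0.1 -0.  -0.  -0.  -0.2
  0.   0.   0.  -0.3  0.  -0.1  0.   0.1  0.   0.4  0.   0.1 -0.  -0.
 -0.  -0.1 -0.  -0.  -0. ]
0.97 [290.81196581 152.67399267] [0.87574396 0.48277585] ends [250.95827334 130.7036438 ] [337.78794731 178.57068224]
-0.14 0.15 [337.4 180.6] -0.14 -0.15 [253.9 121.8] 
-0.07 0.15 [338.  176.7] -0.07 -0.15 [254.  123.7] 
0 0.15 [338.4 172.6] 0 -0.15 [254.2 125.7] 
0.07 0.15 [338.4 168.1] 0.07 -0.15 [254.6 127.6] 
0.14 0.15 [338.  163.4] 0.14 -0.15 [255.1 129.6]
```

View pics/s8.png

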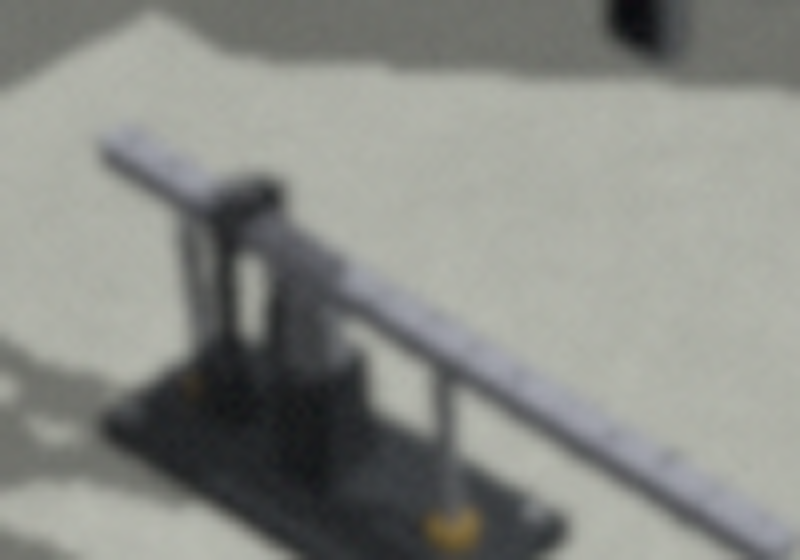

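Scene crop: the weight-end top is at about (122,138) and the light-end top at about (778,530), which gives a tilt of about -0.039. The wrist fit gives -0.044. The arm therefore balances freely within 4° and clear of both pins, about 2 mm past ideal. On to the clip.

```bash
python3 - <<'E'
from geo import *
rows([.535,.245,.20],bx,60)
E
```

```text
[36.3, 4.7, 14.8, 0.0, -0.0, -0.19, 60]
[36.3, 4.8, 14.8, 0.0, -0.0, -0.19, 60]
[36.3, 5.0, 14.8, 0.0, -0.0, -0.19, 60]
[36.2, 5.1, 14.8, 0.0, -0.0, -0.19, 60]
[36.2, 5.2, 14.8, 0.0, -0.0, -0.19, 60]
```

Call:
jog_arm:
  deltas:
    - [[36.3,4.7,10,0,0,-0.2,60],[36.3,4.8,10,0,0,-0.2,60],[36.3,5,15,0,0,-0.2,60],[36.3,5,19,0,0,-0.2,60],[36.3,5,19,0,0,-0.2,60]]

```text
clock: 7.3
eef_pos: [0.5338, 0.2457, 0.1944]
tool_rot: [0.636, 0.772, -0.003, -0.001]
ft_force: [-0.3, -0.4, -0.1]
grip_width: 0.0598
```

Call:
jog_arm:
  deltas:
    - [[0,0,0,0,0,0,60],[0,0,0,0,0,0,60]]

```text
clock: 7.5
eef_pos: [0.5293, 0.2494, 0.1874]
tool_rot: [0.633, 0.774, -0.008, -0.004]
ft_force: [0.4, 0.1, 0.7]
grip_width: 0.0598
```

```bash
python3 - <<'E'
from geo import *
a,o=snap('wrist'); print(o['clock'],o['eef_pos'])
for d in masks_of('clip','wrist'):
    p=np.argwhere(d['pixels'])[:,::-1]; r=cv2.minAreaRect(p.astype(np.float32)); print(round(d['conf'],2),d['at'],len(p),r,ray('wrist',d['at'],.03,o).round(3),a[d['pixels']].mean(0))
print(proj('wrist',[.534,.279,.02],o),proj('scene',[.574,-.11,.1]))
u,v=proj('wrist',[.534,.279,.02],o).astype(int); u0,v0=max(u-100,0),max(v-75,0)
cv2.imwrite('pics/c9.png',cv2.resize(a[v0:v0+150,u0:u0+200],(800,600),interpolation=cv2.INTER_CUBIC)[...,::-1]);print(u0,v0)
E
```

```text
7.5 [0.52934348 0.24939273 0.18744454]
0.8 [280.8, 191.0] 598 ((281.24139404296875, 189.39654541015625), (17.455360412597656, 36.953372955322266), 21.801406860351562) [0.491 0.229 0.03 ] [18.47324415 18.69899666 19.50501672]
0.78 [337.0, 234.5] 787 ((338.42474365234375, 236.87167358398438), (37.02188491821289, 31.93137550354004), 67.7509765625) [0.565 0.189 0.03 ] [120.13087675  10.772554     9.09148666]
0.76 [323.5, 147.6] 335 ((322.9000549316406, 149.20001220703125), (24.149532318115234, 16.54690170288086), 26.56505012512207) [0.528 0.287 0.03 ] [17.13432836 17.35223881 18.35223881]
[327.45606684 154.07877188] [278.36396785 141.93798204]
227 79
```

View pics/c9.png

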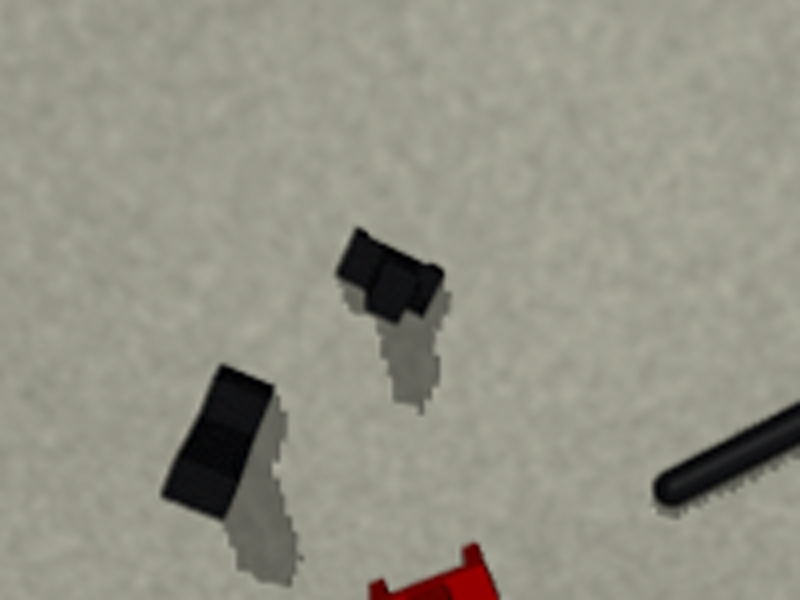

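The clip's body runs from the crop's left end (360,229)/(337,272) to its right end (443,270)/(424,317). The red and the larger look-alikes sit lower in the picture.

```bash
python3 - <<'E'
from geo import *
o=get_obs(); k=lambda x,y:(227+x/4-.4,79+y/4-.4)
c=[ray('wrist',k(*p),.014,o)[:2] for p in [(360,229),(337,272),(443,270),(424,317)]]
m=sum(c)/4; d=(c[2]+c[3]-c[0]-c[1])/2; w=(c[0]+c[2]-c[1]-c[3])/2
d1=d-0; ang=np.arctan2(d[1],d[0]); print(m,np.linalg.norm(d),np.linalg.norm(w),ang,'w perp',np.arctan2(w[1],w[0])-np.pi/2)
# alt for tab: top centre at z .046
print('tabtop',ray('wrist',k(401,280),.046,o))
dd=np.array([np.cos(ang),np.sin(ang)])
print('tool z',R.from_quat(o['tool_rot']).as_matrix()[:,2])
rows([*m,.10],dd,40)
E
```

```text
[0.52979821 0.28471989] 0.02695867673374934 0.013900079001224568 -0.26313761674581493 w perp -0.2287777730492282
tabtop [0.5311214  0.28765911 0.046     ]
tool z [-0.01559598 -0.00764205 -0.99984917]
[9.0, 2.2, 21.9, -0.22, 0.12, 6.61, 40]
[9.1, 1.0, 22.0, -0.22, 0.12, 6.61, 40]
[9.1, -0.1, 22.0, -0.22, 0.12, 6.61, 40]
[9.0, -1.2, 22.0, -0.22, 0.12, 6.61, 40]
```

Call:
jog_arm:
  deltas:
    - [[9,2.2,20,-0.2,0.1,6.6,40],[9,1,22,-0.2,0.1,6.6,40],[9,0,22,-0.2,0.1,6.6,40],[9,-1.2,22,-0.2,0.1,6.6,40],[0,0,0,0,0,0,40]]

```text
clock: 8.1
eef_pos: [0.5355, 0.2794, 0.1047]
tool_rot: [0.802, 0.597, 0.004, 0.002]
ft_force: [-0.6, -1.4, -0.6]
grip_width: 0.0401
```

```bash
python3 - <<'E'
from geo import *
a,o=snap('wrist'); print(o['clock'],o['eef_pos'],o['joint_vel'].round(2))
for d in masks_of('clip','wrist'):
    p=np.argwhere(d['pixels'])[:,::-1]; r=cv2.minAreaRect(p.astype(np.float32)); print(round(d['conf'],2),d['at'],len(p),p.min(0),p.max(0),r)
m=[.5298,.2847]
D=np.array([.9656,-.26]);W=np.array([.26,.9656])
for i in(-1,1):
  for j in (-1,1): print('body',i,j,proj('wrist',[*(np.array(m)+D*.014*i+W*.007*j),.014],o).round(),'tabtop',proj('wrist',[*(np.array(m)+D*.005*i+W*.007*j),.046],o).round())
rows([*m,.05],D,40)
cv2.imwrite('pics/c10.png',cv2.resize(a[50:350,170:470],(600,600))[...,::-1])
E
```

```text
8.1 [0.53545717 0.27943138 0.10473375] [-0.03 -0.04  0.04  0.04 -0.02 -0.04]
0.83 [305.4, 200.5] 682 [291 186] [322 218] ((306.9775390625, 202.4461212158203), (31.02610969543457, 31.65401840209961), 85.76361083984375)
0.56 [287.3, 269.0] 982 [275 240] [297 299] ((286.8575134277344, 269.6360168457031), (20.869142532348633, 59.88119125366211), 3.301865577697754)
0.43 [388.0, 268.0] 78 [382 260] [391 275] ((386.300048828125, 267.1000061035156), (16.54690170288086, 4.919349670410156), 63.43495178222656)
body -1 -1 [292. 204.] tabtop [300. 218.]
body -1 1 [291. 189.] tabtop [299. 201.]
body 1 -1 [323. 204.] tabtop [313. 217.]
body 1 1 [323. 188.] tabtop [312. 200.]
[1.1, -4.7, 28.9, 0.32, -0.19, -0.76, 40]
[1.2, -4.5, 29.0, 0.32, -0.19, -0.76, 40]
```

The prediction matches the clip mask (columns 291–322, rows 186–218). Descending.

Call:
jog_arm:
  deltas:
    - [[1.1,-4.7,28,0.3,-0.2,-0.8,40],[1.2,-1.5,28,0.3,-0.2,-0.8,40],[0,0,0,0,0,0,30],[0,0,0,0,0,0,30]]

```text
clock: 8.6
eef_pos: [0.5397, 0.2829, 0.0607]
tool_rot: [0.792, 0.61, 0.007, 0.002]
ft_force: [-0.4, 0.1, 0.9]
grip_width: 0.0303
```

```bash
python3 - <<'E'
from geo import *
a,o=snap('wrist'); print(o['clock'],o['eef_pos'],o['joint_vel'].round(2),o['grip_width'])
for d in masks_of('clip','wrist'):
    p=np.argwhere(d['pixels'])[:,::-1]; print(round(d['conf'],2),d['at'],len(p),p.min(0),p.max(0))
m=[.5298,.2847]
D=np.array([.9656,-.26]);W=np.array([.26,.9656])
for i in(-1,1):
  for j in (-1,1): print('body',i,j,proj('wrist',[*(np.array(m)+D*.014*i+W*.007*j),.014],o).round(),'tabtop',proj('wrist',[*(np.array(m)+D*.005*i+W*.007*j),.046],o).round())
rows([*m,.0195],D,30,n=2)
E
```

```text
8.6 [0.53966319 0.28294746 0.06070608] [-0.01  0.   -0.01  0.01 -0.   -0.01] 0.030266735838391918
0.79 [300.1, 224.4] 1082 [282 207] [320 250]
0.6 [280.6, 317.0] 287 [275 298] [288 338]
body -1 -1 [283. 229.] tabtop [292. 250.]
body -1 1 [282. 212.] tabtop [292. 230.]
body 1 -1 [320. 229.] tabtop [308. 250.]
body 1 1 [321. 212.] tabtop [308. 230.]
[-0.7, -5.2, 20.6, 0.36, -0.27, 0.11, 30]
[-0.6, -5.1, 20.6, 0.36, -0.27, 0.11, 30]
```

Call:
jog_arm:
  deltas:
    - [[-0.7,-10,0,0.7,-0.5,0,30],[0,0,0,0,0,0,30]]

```text
clock: 8.9
eef_pos: [0.5306, 0.2855, 0.0637]
tool_rot: [0.793, 0.61, 0.002, 0.0]
ft_force: [-0.0, 0.6, 0.3]
grip_width: 0.0304
```

```bash
python3 - <<'E'
from geo import *
o=get_obs(); print(o['eef_pos'],o['ft_force'])
rows([.5298,.2847,.0195],(.9656,-.26),30,n=3)
E
```

```text
[0.53062138 0.28545264 0.06369546] [-0.03628265  0.59204096  0.27802945]
[-0.4, -0.2, 14.7, 0.05, -0.06, 0.07, 30]
[-0.3, -0.2, 14.7, 0.05, -0.06, 0.07, 30]
[-0.3, -0.2, 14.7, 0.05, -0.06, 0.07, 30]
```

Call:
jog_arm:
  deltas:
    - [[-0.4,-0.5,15,0,0,0,30],[-0.3,-0.5,15,0,0,0,30],[0,0,0,0,0,0,30]]

```text
clock: 9.2
eef_pos: [0.5312, 0.2867, 0.0368]
tool_rot: [0.792, 0.61, 0.005, 0.001]
ft_force: [-0.3, -0.6, -0.4]
grip_width: 0.0303
```

```bash
python3 - <<'E'
from geo import *
o=get_obs(); print(o['eef_pos'],o['ft_force'])
rows([.5298,.2847,.0195],(.9656,-.26),30,n=2)
E
```

```text
[0.53117392 0.28672817 0.03675926] [-0.25479944 -0.56765496 -0.39830094]
[-1.2, -0.5, 8.6, 0.21, -0.21, 0.14, 30]
[-1.2, -0.4, 8.6, 0.21, -0.21, 0.14, 30]
```

Call:
jog_arm:
  deltas:
    - [[-1.2,-0.8,9,0.3,-0.2,0,30],[-1,-0.8,8,0.3,-0.2,0,30],[0,0,0,0,0,0,30]]

```text
clock: 9.5
eef_pos: [0.5299, 0.2858, 0.0207]
tool_rot: [0.792, 0.611, 0.0, -0.001]
ft_force: [-0.3, 0.1, -0.2]
grip_width: 0.0301
```

Call:
jog_arm:
  deltas:
    - [[0,0,0,0,0,0,18],[0,0,0,0,0,0,8],[0,0,0,0,0,0,8],[0,0,0,0,0,0,8]]

```text
clock: 9.9
eef_pos: [0.5307, 0.2861, 0.0215]
tool_rot: [0.792, 0.611, 0.001, -0.001]
ft_force: [0.1, -0.2, -0.2]
grip_width: 0.0093
```

Clip held (9.3 mm). Lifting and carrying it over.

Call:
jog_arm:
  deltas:
    - [[0,0,-30,0,0,0,8],[0,0,-45,0,0,0,8],[0,0,-45,0,0,0,8],[0,0,-45,0,0,0,8],[0,0,-10,0,0,0,8]]

```text
clock: 10.4
eef_pos: [0.5285, 0.2844, 0.1993]
tool_rot: [0.792, 0.61, -0.003, -0.002]
ft_force: [0.8, -0.7, -0.6]
grip_width: 0.009
```

```bash
python3 - <<'E'
from geo import *
o=get_obs(); print(o['eef_pos'],o['ft_force'],o['grip_width'])
rows([.575,-.109,.23],bx,8)
E
```

```text
[0.52849705 0.28437793 0.19931535] [ 0.78887311 -0.72025704 -0.57123439] 0.00899727711821276
[-41.0, 16.1, -3.4, -0.05, 0.01, -2.91, 8]
[-41.7, 14.0, -3.4, -0.05, 0.01, -2.91, 8]
[-42.4, 11.9, -3.4, -0.05, 0.01, -2.91, 8]
[-42.9, 9.7, -3.4, -0.05, 0.01, -2.91, 8]
[-43.4, 7.5, -3.4, -0.05, 0.01, -2.91, 8]
[-43.7, 5.3, -3.4, -0.05, 0.01, -2.91, 8]
[-43.9, 3.1, -3.4, -0.05, 0.01, -2.91, 8]
[-44.0, 0.8, -3.4, -0.05, 0.01, -2.91, 8]
[-44.0, -1.4, -3.4, -0.05, 0.01, -2.91, 8]
```

Call:
jog_arm:
  deltas:
    - [[-41,16.1,-6,0,0,-2.9,8],[-41.7,14,-6,0,0,-2.9,8],[-42.4,11.9,-4,0,0,-2.9,8],[-42.9,9.7,-4,0,0,-2.9,8],[-43.4,7.5,-4,0,0,-2.9,8]]

```text
clock: 10.9
eef_pos: [0.5572, 0.0666, 0.2259]
tool_rot: [0.7, 0.714, 0.001, -0.001]
ft_force: [-0.5, -1.4, 0.0]
grip_width: 0.0091
```

Call:
jog_arm:
  deltas:
    - [[-43.7,5.3,-4,0,0,-2.9,8],[-43.9,3.1,-4,0,0,-2.9,8],[-44,0.8,-2,0,0,-2.9,8],[-44,-1.4,0,0,0,-2.9,8],[0,0,0,0,0,0,8]]

```text
clock: 11.4
eef_pos: [0.5816, -0.1203, 0.2341]
tool_rot: [0.623, 0.782, 0.0, -0.001]
ft_force: [0.0, 0.2, -0.5]
grip_width: 0.0093
```

```bash
python3 - <<'E'
from geo import *
o=get_obs(); print(o['eef_pos'],o['ft_force'],o['grip_width'],o['joint_vel'].round(2))
print(proj('wrist',at(.085,.012),o),proj('wrist',at(0,.112),o))
rows([.575,-.109,.20],bx,8)
a,_=snap('wrist')
for t in('stand','beam','clip'):
    for d in masks_of(t,'wrist')[:1]:
        p=np.argwhere(d['pixels'])[:,::-1]; print(t,round(d['conf'],2),d['at'],len(p),p.min(0),p.max(0))
E
```

```text
[ 0.58162569 -0.12027319  0.23413302] [ 0.01663804  0.24750345 -0.49502   ] 0.009252580282657352 [ 0.04 -0.02 -0.03  0.01  0.06  0.02]
[313.16335648  92.56157095] [310.70765118 180.12189531]
[12.4, -3.9, 34.2, -0.04, -0.09, 1.4, 8]
stand 0.95 [305.7, 144.7] 4474 [285  90] [342 220]
beam 0.58 [315.0, 131.0] 4196 [293   0] [333 234]
clip 0.71 [312.0, 259.1] 1012 [290 229] [336 290]
```

Call:
jog_arm:
  deltas:
    - [[6.2,-2,20,0,0,0.7,8],[6.2,-2,20,0,0,0.7,8],[0,0,10,0,0,0,8],[0,0,0,0,0,0,8],[0,0,0,0,0,0,8]]

```text
clock: 12.1
eef_pos: [0.5751, -0.0945, 0.1847]
tool_rot: [0.626, 0.78, 0.002, -0.001]
ft_force: [0.3, -0.1, 0.0]
grip_width: 0.0089
```

```bash
python3 - <<'E'
from geo import *
a,o=snap('wrist'); print(o['eef_pos'],o['joint_vel'].round(2))
b=camera('scene')
c=np.hstack([cv2.resize(a[0:300,220:420],(400,600),interpolation=cv2.INTER_CUBIC),cv2.resize(b[100:190,245:305],(400,600),interpolation=cv2.INTER_CUBIC)])
cv2.imwrite('pics/w12.png',c[...,::-1])
for d in masks_of('beam','scene')[:1]:
    p=np.argwhere(d['pixels'])[:,::-1].astype(float); p=p[p[:,0]>300]; print(np.polyfit(p[:,0],p[:,1],1))
E
```

```text
[ 0.57506541 -0.09454561  0.18469822] [ 0.02  0.   -0.01 -0.   -0.   -0.  ]
[  0.5867477  -19.64094269]
```

View pics/w12.png

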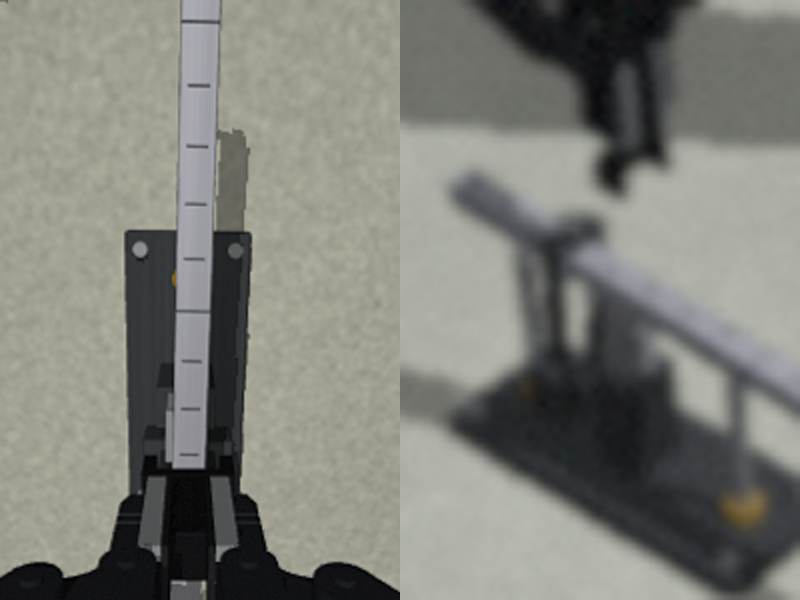

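Last view. Wrist: clip in hand, body across crop (145–243, 428–468). The base corners are at (125,232) and (250,233), the strokes run from (201,20) = 100 to (189,455) = -60, and the rocker plate shows left of the arm from about y 395. Scene: the arm is still balanced, with the clip held upright above it. Working out the offset.

```bash
python3 - <<'E'
from fit import *
o=get_obs(); k=lambda x,y:(220+x/2-.25,y/2-.25)
base={(-35,85):k(125,232),(35,85):k(250,233),(-35,-75):k(131,470)}
base.pop((-35,-75))
s=[100,80,60,40,20,0,-20,-40,-60];ys=[20,85,146,203.5,259,310.5,361,408.5,455];xs=[201,198.5,197,196,195,193,191,190,189]
beam={a:k(x,y) for a,x,y in zip(s,xs,ys)}
for tw in(1,1000):
    q,r=fit(o,base,beam,tilt=-.04,tw=tw);print(q.round(4),np.abs(r).max().round(2))
X=np.array([np.cos(q[2]),np.sin(q[2])]);Y=np.array([-np.sin(q[2]),np.cos(q[2])])
T=np.array(o['eef_pos'][:2])-q[:2];print('tcp rel stand',T@X,T@Y)
# rocker left edge top end
for P in [(169,395)]: d=ray('wrist',k(*P),.1,o)[:2]-q[:2];print('rocker +y end',d@X,d@Y)
# clip body measured: top front edge of body corners at clip z .014 or bottom z .0 (feet): front(+y) face top edge crop y~428, x 145..243
Rm=R.from_quat(o['tool_rot']).as_matrix()
for zc in (.014,.010,.0):
    z=o['eef_pos'][2]-.0215+zc
    for P in [(145,428),(243,428),(194,428),(194,468)]:
        w=Rm.T@(ray('wrist',k(*P),z,o)-o['eef_pos']);print(zc,P,'tool mm',(w*1e3).round(1))
E
```

```text
[ 0.5764 -0.1104  0.2086  0.0012 -0.0173  0.0578 -0.0372] 0.83
[ 0.5764 -0.1104  0.2086  0.0012 -0.0173  0.0578 -0.04  ] 0.83
tcp rel stand 0.0021951661594749967 0.01490558991940855
rocker +y end -0.007605269852149153 0.02030104727940384
0.014 (145, 428) tool mm [ 20.6 -14.2   7.5]
0.014 (243, 428) tool mm [20.6 14.2  7.6]
0.014 (194, 428) tool mm [20.6 -0.   7.6]
0.014 (194, 468) tool mm [7.8 0.  7.5]
0.01 (145, 428) tool mm [ 19.  -14.6  11.5]
0.01 (243, 428) tool mm [19.  14.6 11.6]
0.01 (194, 428) tool mm [19.   0.  11.6]
0.01 (194, 468) tool mm [ 5.9  0.1 11.5]
0.0 (145, 428) tool mm [ 15.  -15.4  21.5]
0.0 (243, 428) tool mm [15.  15.7 21.6]
0.0 (194, 428) tool mm [15.   0.1 21.6]
0.0 (194, 468) tool mm [ 1.1  0.2 21.5]
```

```bash
python3 - <<'E'
from fit import *
o=get_obs(); q=np.array([.5764,-.1104,.2086]);a=q[2]
X=np.array([np.cos(a),np.sin(a),0]);Y=np.array([-np.sin(a),np.cos(a),0]);C=np.array([*q[:2],0])
cr=lambda uv:((np.array(uv)-[220,0])*2+.5).round(0)
for n,p in {'bob top':(.024,-.020,.1),'bob bot':(.024,-.020,.03),'bobbot far':(.024,-.04,.03),'rockL+':(-.009,.012,.1),'rockL-':(-.009,-.012,.1),'rockR+':(.009,.012,.1)}.items():
    print(n,cr(proj('wrist',C+X*p[0]+Y*p[1]+[0,0,p[2]],o)))
W=R.from_quat(o['tool_rot']).as_matrix()
for n,p in {'foot front':(.0054,.014,.0215),'foot back':(-.0086,.014,.0215),'bodytop front':(.0054,.014,.0075),'tabtop front':(.0054,.005,-.0245)}.items():
    print(n,cr(proj('wrist',o['eef_pos']+W@np.array(p),o)))
camera('wrist')
for t in('clip','weight_top','stand'):
    for d in masks_of(t,'wrist')[:2]:
        p=np.argwhere(d['pixels'])[:,::-1]; print(t,round(d['conf'],2),cr(d['at']),len(p),cr(p.min(0)),cr(p.max(0)))
i=cv2.imread('pics/w12.png',0)
for y in range(360,480,5): print(y,i[y,140:248:6].tolist())
E
```

```text
bob top [239. 480.]
bob bot [228. 425.]
bobbot far [227. 457.]
rockL+ [166. 413.]
rockL- [166. 463.]
rockR+ [207. 413.]
foot front [237. 456.]
foot back [236. 495.]
bodytop front [241. 475.]
tabtop front [216. 534.]
clip 0.58 [191. 515.] 1256 [140. 456.] [234. 580.]
weight_top 0.82 [204. 442.] 412 [142. 426.] [230. 468.]
stand 0.79 [163. 338.] 4635 [122. 228.] [248. 492.]
360 [55, 57, 52, 55, 55, 55, 152, 111, 98, 98, 111, 157, 32, 35, 33, 35, 29, 55]
365 [54, 57, 53, 58, 31, 31, 152, 154, 155, 155, 153, 152, 25, 34, 34, 35, 31, 54]
370 [54, 57, 52, 54, 33, 33, 154, 152, 149, 148, 146, 153, 21, 34, 33, 34, 29, 50]
375 [53, 56, 52, 46, 33, 34, 153, 151, 148, 149, 146, 150, 16, 34, 33, 34, 38, 48]
380 [54, 57, 53, 40, 33, 32, 151, 151, 147, 148, 146, 146, 12, 33, 34, 35, 46, 45]
385 [53, 57, 52, 34, 34, 34, 152, 150, 147, 148, 146, 140, 13, 34, 34, 35, 46, 44]
390 [54, 57, 53, 55, 57, 56, 150, 150, 147, 147, 146, 122, 34, 34, 33, 35, 46, 36]
395 [53, 56, 52, 55, 53, 105, 146, 150, 146, 147, 145, 118, 34, 34, 34, 34, 46, 26]
400 [53, 56, 52, 57, 53, 100, 147, 149, 146, 146, 144, 112, 35
[... 546 characters left out ...]
38, 150, 147, 144, 144, 143, 80, 18, 16, 16, 25, 54, 71]
440 [55, 49, 47, 45, 55, 137, 150, 146, 144, 143, 142, 75, 18, 18, 28, 29, 54, 73]
445 [55, 57, 56, 57, 64, 134, 150, 146, 145, 143, 143, 63, 35, 35, 49, 53, 50, 80]
450 [54, 58, 57, 60, 49, 135, 150, 149, 148, 147, 144, 51, 29, 35, 50, 55, 53, 75]
455 [54, 29, 30, 52, 47, 134, 153, 93, 89, 87, 137, 49, 16, 33, 28, 27, 32, 136]
460 [56, 9, 8, 48, 47, 132, 151, 145, 144, 143, 143, 41, 17, 28, 10, 9, 33, 135]
465 [59, 6, 11, 39, 33, 10, 154, 147, 146, 145, 146, 34, 14, 28, 10, 9, 35, 143]
470 [52, 9, 11, 11, 10, 9, 15, 13, 12, 17, 13, 10, 9, 9, 10, 10, 34, 139]
475 [42, 12, 30, 31, 32, 15, 16, 14, 11, 12, 15, 13, 30, 28, 29, 15, 31, 146]
```

The rocker edge (413), bobs (426) and clip feet (455) all land where the model predicts. So the stand is at (0.5764, -0.1104) and the clip sits 1.6 mm behind the TCP. Aligning above.

```bash
cat > tgt.py <<'E'
from geo import *
import sys
a=.205;X=np.array([np.cos(a),np.sin(a)]);Y=np.array([-np.sin(a),np.cos(a)]);C=np.array([.5764,-.1104])
o=get_obs();T=np.array(o['eef_pos'][:2])-C;print('rel lat,u',T@X,T@Y,o['eef_pos'],o['ft_force'].round(1),o['grip_width'])
rows([*(C+X*.0012+Y*.0016),float(sys.argv[1])],(np.cos(.192),np.sin(.192)),8,n=int(sys.argv[2]))
E
python3 tgt.py .165 2
```

```text
rel lat,u 0.0018157167938136604 0.014588531329009436 [ 0.57520795 -0.09574732  0.1848254 ] [-1.1 -1.  -0.1] 0.009217298331997598
[-6.5, -0.4, 9.9, 0.07, -0.11, 0.66, 8]
[-6.5, -0.3, 9.9, 0.07, -0.11, 0.66, 8]
```

Call:
jog_arm:
  deltas:
    - [[-6.5,-0.4,10,0,-0.1,0.6,8],[-6.5,-0.3,10,0,-0.1,0.6,8],[0,0,0,0,0,0,8]]

```text
clock: 12.75
eef_pos: [0.5776, -0.1103, 0.1635]
tool_rot: [0.636, 0.771, 0.001, 0.001]
ft_force: [0.3, -0.4, 0.2]
grip_width: 0.009
```

```bash
python3 tgt.py .140 3
```

```text
rel lat,u 0.001246704493778195 -0.00012130154030000817 [ 0.57764529 -0.11026497  0.163475  ] [ 0.3 -0.4  0.2] 0.009029632361316799
[0.6, -0.0, 7.8, 0.06, 0.01, -0.01, 8]
[0.6, -0.0, 7.8, 0.06, 0.01, -0.01, 8]
[0.6, -0.0, 7.8, 0.06, 0.01, -0.01, 8]
```

Call:
jog_arm:
  deltas:
    - [[0.6,-0.2,8,0,0,0,8],[0.6,-0.2,8,0,0,0,8],[0,0,5,0,0,0,8],[0,0,0,0,0,0,8]]

```text
clock: 13.15
eef_pos: [0.5762, -0.1095, 0.1392]
tool_rot: [0.637, 0.771, 0.0, 0.0]
ft_force: [0.0, -0.2, 0.7]
grip_width: 0.0089
```

```bash
python3 tgt.py .1245 3; python3 - <<'E'
from fit import *
o=get_obs(); a=camera('wrist')
cr=lambda uv:((np.array(uv)-[220,0])*2+.5).round(0)
m=masks_of('clip','wrist'); 
for d in m[:1]: p=np.argwhere(d['pixels'])[:,::-1]; print(cr(p.min(0)),cr(p.max(0)))
i=cv2.resize(cv2.cvtColor(a[0:300,220:420],cv2.COLOR_RGB2GRAY),(400,600),interpolation=cv2.INTER_CUBIC)
for y in range(420,490,6): print(y,i[y,130:262:6].tolist())
E
```

```text
rel lat,u -5.395884813807499e-05 0.0008866204794005864 [ 0.57616668 -0.10954293  0.13920728] [ 0.  -0.2  0.7] 0.008907540958671323
[0.2, 0.4, 4.9, 0.02, -0.01, -0.03, 8]
[0.2, 0.4, 4.9, 0.02, -0.01, -0.03, 8]
[0.2, 0.4, 4.9, 0.02, -0.01, -0.03, 8]
[140. 456.] [234. 580.]
420 [56, 56, 58, 57, 40, 55, 116, 138, 146, 149, 148, 146, 146, 145, 154, 33, 33, 35, 34, 35, 56, 38]
426 [56, 55, 56, 59, 47, 55, 115, 138, 147, 148, 147, 146, 146, 145, 154, 34, 34, 35, 35, 32, 56, 45]
432 [56, 55, 57, 34, 29, 57, 116, 137, 147, 149, 147, 146, 145, 144, 155, 34, 23, 19, 16, 30, 56, 44]
438 [55, 55, 48, 34, 33, 32, 103, 139, 146, 149, 147, 147, 144, 143, 152, 15, 20, 18, 27, 26, 56, 52]
444 [54, 55, 37, 33, 33, 31, 103, 139, 145, 148, 148, 147, 145, 144, 152, 15, 16, 19, 19, 28, 56, 50]
450 [54, 56, 51, 55, 55, 53, 108, 139, 145, 148, 146, 146, 145, 144, 151, 24, 29, 28, 43, 54, 49, 39]
456 [54, 57, 58, 12, 13, 58, 106, 140, 144, 147, 146, 146, 145, 144, 149, 15, 11, 28, 51, 58, 50, 58]
462 [53, 56, 39, 8, 5, 61, 111, 140, 144, 148, 146, 146, 145, 144, 148, 9, 10, 16, 60, 58, 30, 56]
468 [52, 57, 24, 9, 7, 38, 43, 83, 86, 74, 61, 62, 62, 77, 88, 9, 11, 7, 58, 56, 30, 57]
474 [51, 56, 19, 17, 15, 15, 15, 13, 14, 12, 14, 12, 13, 13, 17, 14, 15, 11, 58, 58, 35, 76]
480 [51, 56, 24, 70, 84, 84, 42, 10, 9, 9, 10, 11, 9, 6, 85, 85, 89, 15, 57, 56, 33, 123]
486 [52, 56, 26, 80, 82, 82, 32, 8, 10, 9, 9, 9, 9, 10, 84, 82, 83, 11, 59, 53, 34, 129]
```

The clip legs span 144–234 (centre 189) and the arm 172–217 (centre 194), so the clip must go about +1.6 mm in tool y.

Call:
jog_arm:
  deltas:
    - [[0.4,1.6,0,0,0,0,8],[0,0,0,0,0,0,8],[0.2,0,5,0,0,0,8],[0.2,0,5,0,0,0,8]]

```text
clock: 13.65
eef_pos: [0.58, -0.1084, 0.1318]
tool_rot: [0.636, 0.771, 0.002, 0.003]
ft_force: [0.5, -0.3, 0.0]
grip_width: 0.0092
```

```bash
python3 tgt.py .1240 2; python3 - <<'E'
from fit import *
a=camera('wrist')
i=cv2.resize(cv2.cvtColor(a[0:300,220:420],cv2.COLOR_RGB2GRAY),(400,600),interpolation=cv2.INTER_CUBIC)
for y in range(432,480,6): print(y,i[y,130:262:4].tolist())
E
```

```text
rel lat,u 0.003911803707989643 0.0012201201998937683 [ 0.57998152 -0.10840911  0.1318258 ] [ 0.5 -0.3  0. ] 0.009212681201360476
[0.2, -1.4, 3.9, 0.19, 0.05, -0.03, 8]
[0.2, -1.4, 3.9, 0.19, 0.05, -0.03, 8]
432 [55, 58, 59, 54, 55, 43, 135, 137, 123, 154, 150, 150, 146, 147, 149, 146, 147, 145, 154, 53, 35, 34, 34, 37, 35, 35, 35, 49, 55, 56, 127, 163, 163]
438 [56, 41, 32, 32, 56, 47, 133, 138, 121, 154, 150, 149, 147, 146, 149, 145, 146, 145, 154, 53, 35, 38, 17, 18, 17, 16, 28, 48, 54, 53, 134, 161, 160]
444 [56, 35, 34, 33, 33, 21, 124, 137, 127, 153, 150, 149, 147, 147, 149, 144, 145, 145, 154, 45, 16, 20, 19, 16, 17, 27, 29, 47, 55, 53, 76, 160, 156]
450 [44, 34, 34, 34, 33, 22, 125, 137, 125, 154, 148, 148, 147, 147, 149, 146, 145, 145, 154, 44, 19, 18, 17, 17, 19, 23, 34, 45, 55, 53, 77, 165, 165]
456 [42, 48, 49, 51, 12, 11, 12, 117, 126, 153, 149, 148, 147, 146, 149, 144, 145, 145, 153, 42, 23, 26, 23, 12, 13, 7, 52, 36, 48, 52, 79, 168, 166]
462 [50, 58, 58, 44, 9, 10, 0, 110, 123, 153, 149, 147, 147, 145, 149, 145, 146, 145, 153, 38, 31, 35, 28, 9, 10, 7, 50, 42, 46, 51, 83, 171, 164]
468 [50, 60, 59, 29, 10, 10, 8, 42, 64, 92, 90, 88, 88, 88, 88, 87, 89, 87, 91, 31, 12, 18, 20, 12, 9, 10, 44, 45, 30, 49, 134, 168, 164]
474 [49, 58, 61, 20, 12, 16, 15, 15, 15, 15, 15, 14, 13, 15, 12, 12, 16, 12, 14, 13, 15, 16, 16, 16, 15, 12, 26, 42, 31, 47, 139, 166, 163]
```

Call:
jog_arm:
  deltas:
    - [[0.2,-1.2,1,0.2,0.1,0,8],[0,0,0,0,0,0,8],[0,0,0,0,0,0,8]]

```text
clock: 14.0
eef_pos: [0.5776, -0.1082, 0.129]
tool_rot: [0.636, 0.771, 0.0, -0.001]
ft_force: [0.7, 0.2, 0.2]
grip_width: 0.0089
```

```bash
python3 tgt.py .1235 2; python3 - <<'E'
from fit import *
a=camera('wrist')
i=cv2.resize(cv2.cvtColor(a[0:300,220:420],cv2.COLOR_RGB2GRAY),(400,600),interpolation=cv2.INTER_CUBIC)
for y in range(450,480,6): print(y,i[y,130:262:4].tolist())
E
```

```text
rel lat,u 0.0016608963361184731 0.001919474755153163 [ 0.57763538 -0.10818261  0.12897949] [0.7 0.2 0.2] 0.008871953125567648
[-0.2, -0.2, 2.7, 0.0, -0.04, -0.03, 8]
[-0.2, -0.2, 2.7, 0.0, -0.04, -0.03, 8]
450 [54, 55, 39, 33, 35, 33, 34, 20, 141, 138, 119, 154, 149, 149, 146, 146, 148, 145, 145, 146, 153, 41, 16, 19, 18, 17, 16, 30, 25, 55, 56, 39, 144]
456 [55, 52, 34, 37, 12, 12, 9, 4, 144, 140, 118, 152, 149, 149, 146, 146, 147, 144, 145, 144, 153, 41, 12, 11, 10, 9, 17, 27, 29, 50, 55, 37, 145]
462 [57, 44, 52, 41, 10, 10, 5, 30, 85, 122, 117, 153, 148, 148, 147, 145, 148, 145, 145, 145, 150, 39, 23, 10, 12, 11, 20, 53, 53, 31, 56, 35, 150]
468 [56, 49, 58, 28, 8, 12, 7, 29, 52, 73, 71, 92, 88, 88, 88, 87, 89, 86, 87, 87, 90, 24, 19, 7, 9, 11, 23, 59, 59, 34, 35, 45, 150]
474 [55, 47, 62, 22, 12, 17, 16, 14, 14, 14, 15, 15, 12, 16, 13, 14, 13, 15, 14, 15, 15, 17, 15, 17, 16, 14, 27, 59, 59, 34, 31, 43, 147]
```

Clip centred on the arm to about 1 mm. Lowering the last 5 mm.

Call:
jog_arm:
  deltas:
    - [[-0.1,0.3,2.5,0,0,0,8],[0,0,0,0,0,0,8],[0,0,1.5,0,0,0,8],[0,0,0,0,0,0,8]]

```text
clock: 14.45
eef_pos: [0.5781, -0.1084, 0.1249]
tool_rot: [0.637, 0.771, 0.001, -0.0]
ft_force: [-0.4, 0.7, 0.0]
grip_width: 0.0091
```

```bash
python3 tgt.py .1235 2
```

```text
rel lat,u 0.002119691596156457 0.0016445269129497344 [ 0.57814054 -0.10835841  0.12489472] [-0.4  0.7  0. ] 0.0090516985506421
[-0.0, -0.5, 0.7, 0.01, -0.03, -0.03, 8]
[-0.0, -0.5, 0.7, 0.01, -0.03, -0.03, 8]
```

Call:
jog_arm:
  deltas:
    - [[0,-0.5,1,0,0,0,8],[0,0,0,0,0,0,8],[0,0,0,0,0,0,8]]

```text
clock: 14.75
eef_pos: [0.5776, -0.1085, 0.1238]
tool_rot: [0.637, 0.771, 0.001, -0.0]
ft_force: [0.6, 0.2, -0.1]
grip_width: 0.0089
```

Call:
jog_arm:
  deltas:
    - [[0,0,0,0,0,0,14],[0,0,0,0,0,0,24],[0,0,0,0,0,0,32],[0,0,-10,0,0,0,34],[0,0,-20,0,0,0,34]]

```text
clock: 15.25
eef_pos: [0.5756, -0.1081, 0.1523]
tool_rot: [0.637, 0.771, -0.001, -0.003]
ft_force: [-0.4, 0.0, -0.3]
grip_width: 0.0341
```

Call:
jog_arm:
  deltas:
    - [[0,0,-35,0,0,0,34],[0,0,-35,0,0,0,34],[0,0,-35,0,0,0,34],[0,0,0,0,0,0,34],[0,0,0,0,0,0,34]]

```text
clock: 15.75
eef_pos: [0.577, -0.1085, 0.2675]
tool_rot: [0.636, 0.771, 0.001, 0.0]
ft_force: [-0.2, -0.4, -1.5]
grip_width: 0.0339
```

```bash
python3 - <<'E'
from fit import *
a,o=snap('wrist','w13.png'); b,_=snap('scene','s13.png'); print(o['clock'],o['eef_pos'],o['tool_rot'])
for d in masks_of('beam','scene')[:1]:
    p=np.argwhere(d['pixels'])[:,::-1].astype(float); print('n',len(p),p.min(0),p.max(0)); p=p[p[:,0]>300]; print(np.polyfit(p[:,0],p[:,1],1))
for n in('scene','wrist'):
  for t in('clip','weight_top','beam','stand'):
    for d in masks_of(t,n)[:4]:
        p=np.argwhere(d['pixels'])[:,::-1]; print(n,t,round(d['conf'],2),d['at'],len(p),p.min(0),p.max(0))
q=[.5764,-.1104];a=.205;X=np.array([np.cos(a),np.sin(a),0]);Y=np.array([-np.sin(a),np.cos(a),0]);K=np.array([*q,0])
print('expect clip tab top wrist',proj('wrist',K+X*.0012+[0,0,.148],o),'body front',proj('wrist',K+X*.0012+Y*.007+[0,0,.116],o),'scene mid',proj('scene',K+[0,0,.13]))
E
```

```text
15.75 [ 0.57703959 -0.10848047  0.26748419] [6.36495578e-01 7.71279932e-01 7.85736174e-04 1.71789717e-04]
n 712 [252. 126.] [338. 180.]
[  0.60013263 -24.0880943 ]
scene clip 0.61 [349.8, 224.7] 192 [348 213] [357 237]
scene clip 0.6 [384.9, 219.4] 167 [379 210] [391 230]
scene clip 0.43 [277.3, 140.4] 115 [272 128] [282 144]
scene weight_top 0.59 [269.3, 152.3] 210 [263 132] [274 163]
scene beam 0.71 [287.3, 151.0] 712 [252 126] [338 180]
scene stand 0.92 [285.1, 168.5] 1060 [253 148] [309 188]
scene stand 0.21 [471.4, 261.1] 429 [460 253] [485 272]
wrist clip 0.66 [311.8, 182.5] 441 [301 175] [326 197]
wrist weight_top 0.58 [314.0, 197.2] 568 [297 182] [332 211]
wrist stand 0.7 [319.8, 199.6] 580 [297 181] [333 212]
wrist stand 0.63 [305.5, 147.6] 3486 [287 102] [338 218]
expect clip tab top wrist [315.65493286 193.10705031] body front [315.37540806 178.23250112] scene mid [276.59763645 133.29064775]
```

The clip is on the arm and both masks agree. A numeric check of tilt and clip position follows, from stroke detection and a model bounding box.

```bash
cat > chk.py <<'E'
from fit import *
from scipy.signal import find_peaks
def run(img,o):
    g=cv2.cvtColor(img,cv2.COLOR_RGB2GRAY).astype(float)
    # centre line: bright beam columns per row, 0..175
    cen={}
    for y in range(0,172):
        row=g[y,295:340]; gx=np.where((row>128))[0]
        if len(gx)>=6: cen[y]=295+np.median(gx)
    ys=np.array(sorted(cen)); cf=np.polyfit(ys,[cen[y] for y in ys],1)
    yy=np.arange(0,178,.25); xs=np.polyval(cf,yy)
    prof=np.mean([cv2.remap(g.astype(np.float32),(xs+d).astype(np.float32)[:,None],yy.astype(np.float32)[:,None],cv2.INTER_CUBIC)[:,0] for d in(-2,-1,0,1,2)],0)
    pk,_=find_peaks(-prof,prominence=12,distance=25)
    return yy[pk],np.polyval(cf,yy[pk]),prof[pk],ys[:3],cf
if __name__=='__main__':
    o=get_obs(); a=camera('wrist'); print(run(a,o))
    np.save('w.npy',a); c=masks_of('clip','wrist'); np.save('cm.npy',c[0]['pixels'])
    q=[.5764,-.1104];al=.205;X=np.array([np.cos(al),np.sin(al),0]);Y=np.array([-np.sin(al),np.cos(al),0]);K=np.array([*q,0])
    pts=[(x,y,z) for x in(-.014,.014) for y in(-.007,.007) for z in(0,.014)]+[(x,y,z) for x in(-.005,.005) for y in(-.007,.007) for z in(.014,.046)]
    for u,l in[(0,0),(.005,0),(0,.003)]:
        P=np.array([proj('wrist',K+X*(l+p[0])+Y*(u+p[1])+[0,0,.102+p[2]],o) for p in pts]);print('model bbox',u,l,P.min(0).round(1),P.max(0).round(1))
    p=np.argwhere(c[0]['pixels'])[:,::-1];print('mask',p.min(0),p.max(0),c[0]['conf'])
    g=cv2.cvtColor(a,cv2.COLOR_RGB2GRAY)
    for y in range(168,214,2): print(y,g[y,294:340:2].tolist())
E
python3 chk.py
```

```text
(array([ 21.  ,  44.25,  66.75,  88.  , 109.  , 129.  , 148.25, 167.  ]), array([315.42836816, 315.21951851, 315.01740594, 314.82652186,
       314.63788347, 314.45822785, 314.28530933, 314.11688219]), array([ 93.7698  , 101.2245  , 105.27065 , 113.756836, 107.48799 ,
       102.62456 ,  99.26691 , 105.07002 ], dtype=float32), array([0, 1, 2]), array([-8.98278056e-03,  3.15617007e+02]))
model bbox 0 0 [302.2 175.7] [328.  200.7]
model bbox 0.005 0 [302.  171.4] [328.  195.9]
model bbox 0 0.003 [304.9 175.7] [330.8 200.7]
mask [302 176] [327 197] 0.96
168 [54, 52, 57, 56, 45, 57, 52, 93, 140, 149, 150, 149, 148, 146, 81, 34, 28, 34, 35, 36, 34, 55, 42]
170 [55, 53, 57, 55, 44, 58, 61, 140, 142, 148, 147, 147, 144, 146, 81, 33, 29, 34, 34, 35, 32, 54, 41]
172 [55, 55, 58, 55, 43, 55, 55, 137, 140, 148, 145, 147, 146, 145, 81, 35, 30, 34, 34, 35, 33, 57, 47]
174 [54, 53, 56, 55, 55, 57, 62, 137, 140, 147, 146, 146, 143, 146, 80, 36, 33, 35, 34, 33, 31, 56, 58]
176 [54, 55, 57, 55, 41, 15, 40, 131, 134, 142, 142, 142, 139, 140, 78, 11, 7, 33, 34, 33, 33, 55, 58]
178 [55, 53, 57, 55, 32, 
[... 1028 characters left out ...]

200 [54, 55, 50, 51, 51, 34, 32, 73, 117, 133, 92, 81, 80, 80, 49, 38, 21, 32, 36, 36, 33, 35, 74]
202 [54, 54, 56, 57, 54, 51, 57, 52, 52, 51, 57, 30, 30, 27, 28, 28, 52, 44, 34, 34, 35, 33, 70]
204 [55, 54, 56, 58, 53, 66, 72, 57, 56, 62, 87, 67, 55, 36, 36, 35, 72, 58, 33, 34, 32, 33, 98]
206 [53, 55, 56, 58, 54, 62, 72, 57, 56, 111, 140, 88, 84, 79, 33, 34, 66, 58, 33, 35, 34, 34, 96]
208 [53, 54, 55, 57, 54, 61, 68, 55, 51, 136, 141, 142, 143, 111, 52, 39, 73, 56, 32, 33, 34, 34, 116]
210 [53, 53, 58, 58, 53, 69, 78, 54, 50, 125, 138, 137, 138, 93, 50, 54, 70, 56, 35, 39, 33, 34, 157]
212 [52, 114, 131, 79, 54, 46, 44, 31, 63, 64, 130, 134, 132, 71, 41, 31, 29, 33, 71, 89, 67, 33, 139]
```

```bash
python3 - <<'E'
from fit import *
o=get_obs()
q=[.5764,-.1104];al=.192;Y=np.array([-np.sin(al),np.cos(al),0]);K=np.array([*q,.1])
def pred(s,s0,t,K=K): 
    D=Y*np.cos(t)+np.array([0,0,np.sin(t)]);N=-Y*np.sin(t)+np.array([0,0,np.cos(t)])
    return np.array([proj('wrist',K+D*(s0+k/1e3)+N*.012,o)[1] for k in s])
ys=[21,44.25,66.75,88,109,129,148.25,167]
for s in ([100,80,60,40,20,0,-20,-40],):
    r=least_squares(lambda p:pred(s,p[0],p[1])-ys,[.05,0]);J=r.jac;cov=np.linalg.inv(J.T@J)*.3**2;print(s[0],r.x,r.fun.round(2),np.sqrt(np.diag(cov)))
# scene: ends of beam from bright top-surface pixels
b=cv2.imread('pics/s13.png');m=None
camera('scene')
d=masks_of('beam','scene')[0]; p=np.argwhere(d['pixels'])[:,::-1]
for x in(256,260,290,295,300,305,310,315,320,325,330,334):
    c=p[p[:,0]==x][:,1]; print(x,c.min(),c.max(),end='; ')
def sc(t,y,s0,h,l): 
    X=np.array([np.cos(al),np.sin(al),0]);D=Y*np.cos(t)+np.array([0,0,np.sin(t)]);N=-Y*np.sin(t)+np.array([0,0,np.cos(t)])
    return proj('scene',K+X*l+D*(s0+y)+N*h)
print()
for t in(-.14,-.08,-.06,-.04,-.02,0):
    # upper edge = far x- or x+ edge at top; lower = near(+x?) bottom edge
    out=[]
    for l,h in((-.007,.012),(.007,.012),(-.007,0),(.007,0)):
        A,B=sc(t,.15,.056,h,l),sc(t,.03,.056,h,l);k=(A[1]-B[1])/(A[0]-B[0]);out.append((round(k,3),round(A[1]+k*(320-A[0]),1)))
    print(t,out)
c=p[(p[:,0]>=300)&(p[:,0]<=332)]
xs=np.arange(300,333);up=[c[c[:,0]==x][:,1].min() for x in xs];lo=[c[c[:,0]==x][:,1].max() for x in xs]
for e in(up,lo): f=np.polyfit(xs-320,e,1);print(f)
E
```

```text
100 [ 0.05859924 -0.04473999] [-0.04  0.02 -0.07  0.24 -0.01 -0.02  0.01 -0.15] [0.00010373 0.00547994]
256 125 133; 260 128 135; 290 146 153; 295 149 157; 300 152 160; 305 155 162; 310 158 166; 315 161 169; 320 164 172; 325 167 175; 330 171 178; 334 173 180; 
-0.14 [(np.float64(0.696), np.float64(165.9)), (np.float64(0.702), np.float64(171.3)), (np.float64(0.7), np.float64(169.4)), (np.float64(0.706), np.float64(174.7))]
-0.08 [(np.float64(0.633), np.float64(163.4)), (np.float64(0.64), np.float64(168.5)), (np.float64(0.638), np.float64(166.9)), (np.float64(0.645), np.float64(172.0))]
-0.06 [(np.float64(0.613), np.float64(162.6)), (np.float64(0.62), np.float64(167.6)), (np.float64(0.618), np.float64(166.1)), (np.float64(0.625), np.float64(171.1))]
-0.04 [(np.float64(0.592), np.float64(161.7)), (np.float64(0.599), np.float64(166.7)), (np.float64(0.597), np.float64(165.2)), (np.float64(0.604), np.float64(170.2))]
-0.02 [(np.float64(0.571), np.float64(160.9)), (np.float64(0.578), np.float64(165.8)), (np.float64(0.576), np.float64(164.4)), (np.float64(0.583), np.float64(169.3))]
0 [(np.float64(0.55), np.float64(160.0)), (np.float64(0.557), np.float64(164.8)), (np.float64(0.555), np.float64(163.5)), (np.float64(0.563), np.float64(168.4))]
[  0.62533422 164.07709447]
[  0.61229947 171.78253119]
```

The clip is at u ≈ 0–1 mm and laterally within 1 mm. Tilt: wrist -0.045 ± 0.006, scene about -0.05 to -0.06, limit 0.08. I'll take one more wrist measurement from another pose to confirm the margin.

Call:
jog_arm:
  deltas:
    - [[35,0,0,0,0,0,34],[35,0,0,0,0,0,34],[0,0,0,0,0,0,34],[0,0,0,0,0,0,34]]

```text
clock: 16.9
eef_pos: [0.5635, -0.0388, 0.2661]
tool_rot: [0.637, 0.771, 0.0, -0.0]
ft_force: [1.1, -0.4, -0.8]
grip_width: 0.034
```

```bash
python3 - <<'E'
from fit import *
from chk import run
o=get_obs(); a=camera('wrist'); r=run(a,o); ys=r[0];print(o['clock'],o['eef_pos'],o['joint_vel'].round(3),ys,r[2].round())
q=[.5764,-.1104];al=.192;Y=np.array([-np.sin(al),np.cos(al),0]);K=np.array([*q,.1])
def pred(o,s,s0,t,al=al): 
    D=Y*np.cos(t)+np.array([0,0,np.sin(t)]);N=-Y*np.sin(t)+np.array([0,0,np.cos(t)])
    return np.array([proj('wrist',K+D*(s0+k/1e3)+N*.012,o)[1] for k in s])
s=list(range(140,-80,-20)); print(dict(zip(s,pred(o,s,.0586,-.045).round(1))))
P=pred(o,s,.0586,-.045); m=[(s[i],y) for y in ys for i in[np.argmin(abs(P-y))] if abs(P[i]-y)<6]
f=least_squares(lambda p:pred(o,[k for k,_ in m],p[0],p[1])-[y for _,y in m],[.05,0]);print(m,f.x,f.fun.round(2),np.sqrt(np.diag(np.linalg.inv(f.jac.T@f.jac)))*.3)
# bias check on the initial picture (true tilt .14)
o2=dict(eef_pos=[.53149765,-.08453887,.33225855],tool_rot=[.62182,.783156,0,.001776])
k=lambda x,y:(270+x/2.4-.3,50+y/2.4-.3)
s2=[150,140,120,100,80,60,40,20,0,-20,-40,-60,-150];y2=[59,83,128,168,208,245,281,315,348,378,407,435,546]
f=least_squares(lambda p:pred(o2,s2,p[0],p[1])-[k(0,y)[1] for y in y2],[0,0.1]);print('initial',f.x,f.fun.round(2))
E
```

```text
16.9 [ 0.56348279 -0.03877725  0.26614229] [ 0.026 -0.011 -0.008  0.003  0.016  0.007] [ 46.    57.    78.5   99.25 119.5  139.   157.75 176.  ] [142.  98. 109. 110. 117. 101. 114. 116.]
{140: np.float64(57.1), 120: np.float64(78.8), 100: np.float64(99.7), 80: np.float64(119.8), 60: np.float64(139.2), 40: np.float64(157.9), 20: np.float64(176.0), 0: np.float64(193.4), -20: np.float64(210.3), -40: np.float64(226.6), -60: np.float64(242.4)}
[(140, np.float64(57.0)), (120, np.float64(78.5)), (100, np.float64(99.25)), (80, np.float64(119.5)), (60, np.float64(139.0)), (40, np.float64(157.75)), (20, np.float64(176.0))] [ 0.05880442 -0.04464491] [-0.15  0.06  0.21  0.09  0.   -0.02 -0.2 ] [0.00011633 0.00590378]
initial [0.00174154 0.15406653] [ 0.45  0.02 -0.39  0.29  0.04  0.2  -0.   -0.1  -0.46 -0.19 -0.09 -0.12
  0.17]
```

Two independent poses agree (-0.045, no drift over 1.2 s), and the arm at its pin reads a bias of at most 0.01. The margin to 0.08 is sufficient and the gripper is clear, so I'm handing in.

```bash
python3 -c "
from workcell import *
print(job_done(), get_obs()['clock'])"
```

```text
the job is handed in; nothing more can be done
the job is handed in; nothing more can be done
```

The arm balances free on the knife edge with the small black clip seated over it, and I handed the job in at about 17 s. No verdict is reported, so success rests on my own checks below.

**What I did:** I gripped the light end, slid the arm about 52 mm towards it, levelled it in the grip and released it. It then balanced by itself, and I placed the clip and backed the gripper away. The first grip held only by the fingertips and shifted the arm about 6 mm, so I released and regripped deeper.

**Last checks:**
- **Clip position:** It is about 0–1 mm from the knife edge along the stand and within about 1 mm sideways on the arm. That it sits fully down I judged from the release height and the outline, not measured directly.
- **Tilt:** Two wrist poses both read -0.045 rad (light end slightly low), unchanged over 1.2 s.
- **Where they disagreed:** The scene camera read mostly -0.05 to -0.07, though one of its edge offsets suggested about -0.09. The wrist method read 0.154 on the arm resting at its 0.14 stop, so the true tilt may be nearer -0.055. I took it as inside the 0.08 limit and did not nudge the arm the 2–3 mm back to true level.
- **Other things on the bench:** I saw no sign of contact with anything else, but did not check their positions separately at the end.

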